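# Shake the necked cups empty into the guarded feeder hopper

### The job

Slide the hopper's guard all the way open, then upturn each of the two metal cups over the hopper and shake it until it feels no lighter, so that every T-nut, the stuck ones too, lies in the hopper. Lay both empty cups on their bases on the rubber mat, and once all the nuts are in, slide the guard fully shut. Do not disturb the cutter and the pliers on the table.

Things in the scene. Friction and masses are not known exactly. Their poses are not given: they have to be found in the camera images.
- cup_a: necked metal cup, loose, 200 to 330 g empty, with 1 to 3 T-nuts in it, lying on its base at the right front, mouth towards the robot; a box 110 mm long (x), 85 wide (y), 36 high, walls 3 mm, open only at the -x end; origin at the centre of the underside, z up from the base. A grip bar stands on the roof. The felt weight drops by about 0.45 N for each nut that falls out
- cup_b: a second cup, the same in every way as cup_a
- cup_a_grip (a point): point on the grip bar of cup_a, over the middle, 58 mm above the base, axes as the cup; the bar is 50 mm long (x), 14 mm thick (y) and reaches from 36 to 70 mm above the base (pinch it across y, tool towards the roof)
- cup_b_grip (a point): the same on cup_b
- cup_a_mouth (a point): centre of the open end of cup_a (55 mm to -x of the middle, 18 mm above the base). There two side ledges narrow the inside from 79 to 43 mm (inside height 30 mm); they are square to the walls, so nuts lodge on them when the mouth points down (60 degrees down is enough) and must be shaken off: quick shakes of about 20 mm, sideways or along the cup, or rocking it from side to side
- cup_b_mouth (a point): the same on cup_b
- hopper: feeder hopper fixed on the table ahead of the robot, an open-topped grey box 150 mm (x) by 160 (y) outside, 80 high, walls 6 mm, floor 8 mm thick; origin at the centre of its underside, yaw within 0.1 rad. Two guide rails, tops at z = 92 mm, run along its x sides and on to y = +240 mm (left), where posts carry them
- hopper_mouth (a point): centre of the hopper's top opening (138 by 148 mm clear), 80 mm above the table
- guard (a joint): clear sliding guard that covers the hopper's opening (top face at z = 87 mm); 0 = fully shut, grows to 0.15 m = fully open as it slides to the hopper's +y (left); about 2 N of friction, stays where it is left; may start up to 0.03 open
- guard_grip (a point): point on the upright dark grip bar in the middle of the guard (bar 50 mm along x, 14 mm thick along y, rising 36 mm above the guard's top face); the point is 22 mm above that face (z = 108.5 mm), axes as the hopper; pinch it across y from above, or push it sideways
- mat: black rubber mat fixed on the table at the left front, 170 mm (x) by 260 (y), 3 mm thick; origin at the centre of its underside
- flush_cutter: bystander: small red-handled cutter lying on the table, 60x110x12 mm
- pliers: bystander: long-nose pliers lying at the right front corner, 60x156x12 mm
- nut_a1: steel T-nut, 45 g, base 24 (x) by 20 (y) by 8 mm with an 11 mm wide neck on top, 15 mm high in all; origin at the centre of its underside; starts inside cup_a; may be absent (None)
- nut_a2: steel T-nut, 45 g, base 24 (x) by 20 (y) by 8 mm with an 11 mm wide neck on top, 15 mm high in all; origin at the centre of its underside; starts inside cup_a; may be absent (None)
- nut_a3: steel T-nut, 45 g, base 24 (x) by 20 (y) by 8 mm with an 11 mm wide neck on top, 15 mm high in all; origin at the centre of its underside; starts inside cup_a; may be absent (None)
- nut_b1: steel T-nut, 45 g, base 24 (x) by 20 (y) by 8 mm with an 11 mm wide neck on top, 15 mm high in all; origin at the centre of its underside; starts inside cup_b; may be absent (None)
- nut_b2: steel T-nut, 45 g, base 24 (x) by 20 (y) by 8 mm with an 11 mm wide neck on top, 15 mm high in all; origin at the centre of its underside; starts inside cup_b; may be absent (None)
- nut_b3: steel T-nut, 45 g, base 24 (x) by 20 (y) by 8 mm with an 11 mm wide neck on top, 15 mm high in all; origin at the centre of its underside; starts inside cup_b; may be absent (None)

How it is judged:
By the outcome, as a careful person would: the job done as asked, in the order asked, and still so for the second after the job is handed in, with the robot touching nothing.
Of nut_a1, nut_a2, nut_a3 only 1 to 3 are there at a start; the rules pass over those that are not, and their reading is None.
Of nut_b1, nut_b2, nut_b3 only 1 to 3 are there at a start; the rules pass over those that are not, and their reading is None.
At some moment in a run one of cup_a, cup_b may be knocked a few centimetres aside while the robot is not near it.
It also fails if it takes over 208 s, if anything falls off the work surface, if the arm or the gripper's body presses on something with over 40 N, if the wrist force passes 120 N, or if a joint passes its speed limit or range.

### The arm

A 6-joint arm with a two-finger parallel gripper is mounted at the origin on a cart in front of the work surface, level with it; the furniture and walls round the work are solid. World frame = base frame: x ahead of the robot, y to its left, z up, the work surface at z = 0. Lengths are in m, angles in rad, forces in N, time in s.
With the tool pointing down it reaches from about 0.375 to 0.9 m from the base axis. Payload 3.1 kg.
Tool frame: the origin (TCP) lies between the finger pads; the fingertips stand robot.finger_overhang ahead of it and the grasp point (between the pads) lies 3 mm ahead of it (robot.finger_overhang is the distance from the TCP to the fingertips, in m); z points along the fingers, y is the line along which they close (so a half turn about z gives the same grasp; the last joint's range is limited). The gripper opens to 87 mm and grips with 3 to 60 N. Pads are 19 mm wide; open, the fingers measure 117 mm over their backs; the gripper's body (75 mm by 190 mm) begins 51 mm behind the grasp point.
Start: joints at [1.153, 0.527, 1.433, -0, 1.181, -0.178], TCP at [0.148, 0.607, 0.245] pointing down, gripper open.
Joint ranges: [-3.08, 3.08], [-0.75, 2.2], [0.22, 2.44], [-1.43, 4.57], [0, 2.65], [-2.85, 2.85]. Speed limits (rad/s): [2.79, 2.79, 3.14, 3.14, 3.14, 3.14].

### API

Orientations are given as a unit quaternion [x, y, z, w].
In Python, from rig import get_obs, vision, hand_in, nets, robot gives the robot as it stands.
- The arm moves only by the tool apply_moves, never from a script. Its argument "series" is a list of rows, each an object with "offset": the shift along the world's x, y, z in cm, a list of three; "rot": the turn, a rotation vector about the world's x, y, z in degrees, a list of three. A call has 1 to 20 rows; each row is the pose to reach, as a shift and turn from the pose commanded when the call began; what a row does not reach only later rows make up. A row lasts 1/10 s, in which the tool goes at most 50 mm and 8.59 degrees, less where a joint would pass 70% of its speed; a pose out of reach is approached as far as the arm can. A call with a gripper value outside its range is refused whole. "hand" is the opening, from 0 (shut) to 1 (fully open), set as the call begins (left out, the last holds). The fingers move at their own pace and stop on an object; "newtons" is the grip in N (left out, the last holds). Time passes only in rows, so rows that repeat a pose let the fingers close. It gives the time, the measured TCP pose, the force, the opening and the grip force at its end, in the units of the state.
- get_obs(): the state, without advancing time (a new reading comes with each control period).
- vision.camera(name): name is "side" or "top"; returns the picture (384x512x3 uint8, red, green, blue); there is no depth.
- vision.calibration(name): a dict with "K" (3x3 intrinsics, pixels), "R" (3x3) and "t" (3): a world point X has camera coordinates R X + t. Camera axes: x right, y down, z forward; pixel columns grow to the right and rows downward; lengths in m; the calibration is good to about 2 mm. A picture is of the moment at which its call begins. calibration takes no time and is no camera call.
- hand_in(): hands the job in; it is judged then, once.
Trained networks look in the newest picture that a camera, given by its name, has taken for a name from the list of things; names that differ only in an ending like _2 or _b are one class to them, and where a whole thing is asked for, a point or a joint stands for the part that bears it (a point fixed in the world has none). Each returns a list of dicts, best first, with "conf" (0 to 1); they miss things now and then, are a little off and sometimes report something else, mostly with a low value. They report only what shows in the picture. A call takes as long as a camera call.
- nets.search_frame(camera, query): "centre" ([x, y, z] in m, in world coordinates, good to about 4 mm: the middle of the surface that is visible of it).
- nets.spot_point(camera, query): "centre" ([x, y, z] in m, in world coordinates, good to about 4 mm: a listed point, or the origin of a listed thing).
The state is a dict: "time": time; "q": joint angles; "joint_velocities": joint speeds; "joint_torque": joint torques, N m; "position": TCP position; "tool_rot": TCP orientation; "ft_force": force on the tool from outside, world axes, zero at the start; "moment": the same for the moment, N m; "grip_width": finger opening in m; "grip_force": force on a finger pad.
Only numpy, scipy, OpenCV 4.12 (cv2) and the standard library are available. Lean on these libraries where they do the work, as an engineer would, in place of code of your own. Each camera call takes 0.05 s, during which the arm holds its last target. There are 200 camera calls.

## Working session

There is one attempt and no reset: what is moved stays moved. The work goes in short steps, Python scripts to look and compute and a tool call to move; the robot and the scene stay as the last step left them, time stands still between calls to the robot, and variables do not carry over. Pictures are saved under pics/ and viewed, at most 14 in all, crops included, and the job is handed in when it is done.

Besides the shell and the picture viewer there is one more tool, called after "Request:" as a command line: name --argument value ..., lists and objects as JSON in quotes. apply_moves: Moves the arm, as the interface text tells. Its arguments: {"type":"object","properties":{"series":{"type":"array"},"hand":{"type":"number"},"newtons":{"type":"number"}},"required":["series"]}

```bash
mkdir -p pics; ls; cat > h.py <<'E'
from rig import get_obs, vision, hand_in, nets, robot
import numpy as np, cv2
def snap(cam,f):
    im=vision.camera(cam); cv2.imwrite('pics/'+f,im[:,:,::-1]); return im
def proj(cam,X):
    c=vision.calibration(cam);K,R,t=[np.array(c[k]) for k in 'KRt']
    p=K@(R@np.array(X)+t); return p[:2]/p[2]
def back(cam,uv,z):
    c=vision.calibration(cam);K,R,t=[np.array(c[k]) for k in 'KRt']
    d=R.T@np.linalg.inv(K)@np.array([uv[0],uv[1],1.]); o=-R.T@t
    return o+d*(z-o[2])/d[2]
E
python3 - <<'E'
from h import *
snap('top','t0.png');snap('side','s0.png')
for c in ('top','side'):
    for q in ('cup_a','cup_a_grip','cup_a_mouth','guard_grip','hopper','hopper_mouth','mat'):
        print(c,q,[(np.round(d['centre'],3).tolist(),round(d['conf'],2)) for d in nets.spot_point(c,q)][:4])
    print(c,(-np.array(vision.calibration(c)['R']).T@vision.calibration(c)['t']).round(2))
print(get_obs(), robot.finger_overhang)
E
```

```text
pics
top cup_a [([0.45, -0.308, 0.003], 0.91), ([0.423, -0.074, 0.002], 0.7)]
top cup_a_grip [([0.445, -0.302, 0.061], 0.69)]
top cup_a_mouth [([0.39, -0.32, 0.018], 0.64)]
top guard_grip [([0.613, 0.029, 0.112], 0.55)]
top hopper [([0.618, 0.007, -0.006], 0.63)]
top hopper_mouth [([0.62, 0.008, 0.079], 0.79), ([0.602, -0.14, 0.0], 0.36)]
top mat [([0.605, -0.139, 0.001], 0.64), ([0.435, 0.186, -0.002], 0.57)]
top [ 0.36 -0.09  1.15]
side cup_a [([0.421, -0.082, 0.003], 0.89), ([0.446, -0.304, -0.0], 0.65), ([0.424, -0.08, 0.058], 0.6), ([0.615, 0.008, 0.082], 0.52)]
side cup_a_grip [([0.446, -0.306, 0.054], 0.75)]
side cup_a_mouth [([0.386, -0.324, 0.017], 0.73)]
side guard_grip [([0.615, 0.034, 0.107], 0.74)]
side hopper [([0.616, 0.006, -0.002], 0.68), ([0.423, -0.081, 0.007], 0.49)]
side hopper_mouth [([0.619, 0.006, 0.081], 0.63)]
side mat [([0.437, 0.188, -0.002], 0.68)]
side [ 0.34 -1.09  0.81]
{'time': 0.8, 'q': array([ 1.15251985e+00,  5.27475962e-01,  1.43266386e+00,  2.31039187e-06,
        1.18139294e+00, -1.78518059e-01]), 'joint_velocities': array([ 0.00038306, -0.00024716,  0.00149081,  0.00090986, -0.00023425,
        0.00010322]), 'joint_torque': array([ 9.15767887e-04, -4.39954698e+01, -1.76980841e+01,  6.34964649e-02,
        5.01828315e-02,  1.50301753e-05]), 'position': array([0.14839896, 0.60712598, 0.24457471]), 'tool_rot': array([1.19592722e-01, 9.92823036e-01, 2.89347706e-05, 7.78164851e-06]), 'ft_force': array([-0.21777706,  0.62862408,  0.56842342]), 'moment': array([-0.0181991 ,  0.03093811,  0.03710264]), 'grip_force': 0.0, 'grip_width': 0.08646968966804489} 0.022
```

View pics/t0.png

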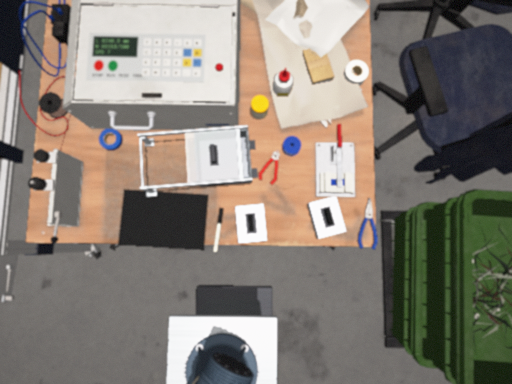

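View pics/s0.png

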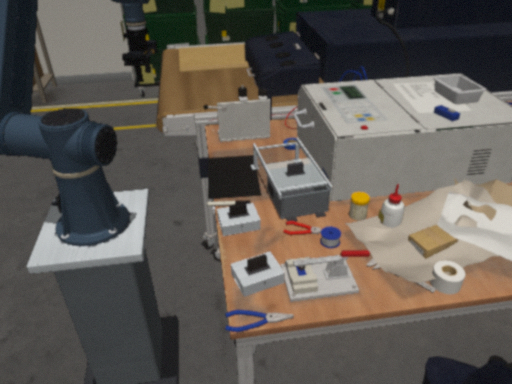

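Top view: image up is +x and left is +y. The cups are at px (250,224) and (327,217), the guard's grip at (213,154), the mat at (163,219), the cutter at (270,167) and the pliers at (368,225). I'll measure the yaws next.

```bash
python3 - <<'E'
from h import *
im=cv2.imread('pics/t0.png')
a=cv2.resize(im[115:250,115:385],None,fx=2.95,fy=2.95,interpolation=cv2.INTER_CUBIC);cv2.imwrite('pics/c0.png',a)
# dark grips
g=cv2.cvtColor(im,cv2.COLOR_BGR2GRAY)
for n,(u0,u1,v0,v1),z in (('B',(240,263,208,238),.07),('A',(315,340,200,234),.07),('G',(205,222,143,167),.122)):
    sub=g[v0:v1,u0:u1]; v,u=np.nonzero(sub<80)
    P=np.array([back('top',(uu+u0,vv+v0),z)[:2] for uu,vv in zip(u,v)])
    m=P.mean(0);w,V=np.linalg.eigh(np.cov((P-m).T));d=V[:,1]*np.sign(V[0,1])
    print(n,len(u),m.round(4),'yaw',np.degrees(np.arctan2(d[1],d[0])).round(1),(np.sqrt(12*w)).round(3))
for n,(u0,u1,v0,v1) in (('B',(230,272,198,250)),('A',(300,350,190,245))):
    sub=g[v0:v1,u0:u1]; m=(sub>205).astype('u1')
    nn,l,s,_=cv2.connectedComponentsWithStats(m);k=1+s[1:,4].argmax();v,u=np.nonzero(l==k)
    P=np.array([back('top',(uu+u0,vv+v0),.036)[:2] for uu,vv in zip(u,v)],dtype=np.float32)
    print(n,cv2.minAreaRect(P))
E
```

```text
B 80 [ 0.425 -0.078] yaw 6.7 [0.014 0.046]
A 102 [ 0.4454 -0.2992] yaw 15.4 [0.018 0.047]
G 37 [0.6046 0.0247] yaw -1.0 [0.01  0.057]
B ((0.42648786306381226, -0.07819812744855881), (0.11235662549734116, 0.08711522072553635), 5.712438106536865)
A ((0.4527655839920044, -0.30635684728622437), (0.11687206476926804, 0.1420648992061615), 84.34203338623047)
```

View pics/c0.png

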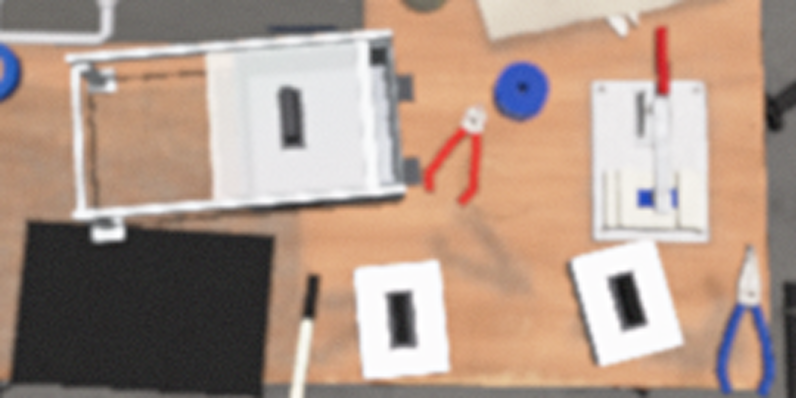

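The crop shows the rails at a yaw of about +4°, with the guard roughly 25 mm open. Cup B is at (0.425,-0.078) with yaw about 6°, and cup A at (0.446,-0.303) with yaw about 15°. I'll go to the guard first.

Request:
apply_moves --series '[{"offset":[3,-3.7,0],"rot":[0,0,2]},{"offset":[6,-7.4,0],"rot":[0,0,4]},{"offset":[9,-11.1,0],"rot":[0,0,6]},{"offset":[12,-14.8,0],"rot":[0,0,8]},{"offset":[15,-18.5,0],"rot":[0,0,10]},{"offset":[18,-22.2,0],"rot":[0,0,12]},{"offset":[21,-25.9,0],"rot":[0,0,14]},{"offset":[24,-29.6,0],"rot":[0,0,16]},{"offset":[27,-33.3,0],"rot":[0,0,18]},{"offset":[30,-37,0],"rot":[0,0,18]},{"offset":[33,-40.7,0],"rot":[0,0,18]},{"offset":[36,-44.4,0],"rot":[0,0,18]},{"offset":[39,-48.1,0],"rot":[0,0,18]},{"offset":[42,-51.8,0],"rot":[0,0,18]},{"offset":[45,-55.5,0],"rot":[0,0,18]},{"offset":[46.5,-57.8,0],"rot":[0,0,18]},{"offset":[46.5,-57.8,0],"rot":[0,0,18]},{"offset":[46.5,-57.8,-4],"rot":[0,0,18]},{"offset":[46.5,-57.8,-7],"rot":[0,0,18]},{"offset":[46.5,-57.8,-7],"rot":[0,0,18]}]' --hand 1

```text
time: 2.8
position: [0.6094, 0.0302, 0.1705]
tool_rot: [-0.037, 0.999, 0.001, -0.005]
ft_force: [-0.6, 0.9, 0.9]
grip_width: 0.0867
grip_force: 0.0
```

Request:
apply_moves --series '[{"offset":[0.2,0,-3],"rot":[0,0,0]},{"offset":[0.2,0,-5.9],"rot":[0,0,0]},{"offset":[0.2,0,-5.9],"rot":[0,0,0]},{"offset":[0.2,0,-5.9],"rot":[0,0,0]}]'

```text
time: 3.2
position: [0.6158, 0.0296, 0.1167]
tool_rot: [-0.037, 0.999, -0.0, 0.0]
ft_force: [1.2, -0.4, 0.6]
grip_width: 0.0871
grip_force: 0.0
```

Request:
apply_moves --series '[{"offset":[0,0,0],"rot":[0,0,0]},{"offset":[0,0,0],"rot":[0,0,0]},{"offset":[0,0,0],"rot":[0,0,0]},{"offset":[0,0,0],"rot":[0,0,0]},{"offset":[0,0,0],"rot":[0,0,0]},{"offset":[0,0,0],"rot":[0,0,0]},{"offset":[0,0,0],"rot":[0,0,0]},{"offset":[0,0,0],"rot":[0,0,0]}]' --hand 0 --newtons 15

```text
time: 4.0
position: [0.6153, 0.0291, 0.1154]
tool_rot: [-0.037, 0.999, 0.0, -0.0]
ft_force: [0.8, 0.9, -0.2]
grip_width: 0.0308
grip_force: 0.0
```

Request:
apply_moves --series '[{"offset":[0,0,0],"rot":[0,0,0]},{"offset":[0,0,0],"rot":[0,0,0]},{"offset":[0,0,0],"rot":[0,0,0]},{"offset":[0,0,0],"rot":[0,0,0]},{"offset":[0,0,0],"rot":[0,0,0]}]'

```text
time: 4.5
position: [0.6154, 0.0293, 0.1155]
tool_rot: [-0.037, 0.999, 0.0, -0.0]
ft_force: [0.1, 1.1, -0.1]
grip_width: 0.0139
grip_force: 15.0
```

Request:
apply_moves --series '[{"offset":[-0.1,1,0],"rot":[0,0,0]},{"offset":[-0.15,2,0],"rot":[0,0,0]},{"offset":[-0.2,3,0],"rot":[0,0,0]},{"offset":[-0.3,4,0],"rot":[0,0,0]},{"offset":[-0.35,5,0],"rot":[0,0,0]},{"offset":[-0.4,6,0],"rot":[0,0,0]},{"offset":[-0.5,7,0],"rot":[0,0,0]},{"offset":[-0.6,8,0],"rot":[0,0,0]},{"offset":[-0.65,9,0],"rot":[0,0,0]},{"offset":[-0.7,10,0],"rot":[0,0,0]},{"offset":[-0.8,11,0],"rot":[0,0,0]},{"offset":[-0.85,11.5,0],"rot":[0,0,0]},{"offset":[-0.85,12,0],"rot":[0,0,0]},{"offset":[-0.85,12.2,0],"rot":[0,0,0]},{"offset":[-0.85,12.2,0],"rot":[0,0,0]}]'

```text
time: 6.0
position: [0.6037, 0.1526, 0.1154]
tool_rot: [-0.038, 0.999, 0.0, -0.003]
ft_force: [-7.0, -0.2, 3.9]
grip_width: 0.0142
grip_force: 15.0
```

Request:
apply_moves --series '[{"offset":[-0.4,0.2,0],"rot":[0,0,1.5]},{"offset":[-0.4,0.4,0],"rot":[0,0,1.5]},{"offset":[-0.4,0.6,0],"rot":[0,0,1.5]},{"offset":[-0.4,0.8,0],"rot":[0,0,1.5]},{"offset":[-0.45,1.0,0],"rot":[0,0,1.5]},{"offset":[-0.45,1.0,0],"rot":[0,0,1.5]}]'

```text
time: 6.6
position: [0.6031, 0.156, 0.1154]
tool_rot: [-0.051, 0.999, -0.005, -0.0]
ft_force: [-1.0, -17.2, -0.4]
grip_width: 0.0141
grip_force: 15.0
```

Request:
apply_moves --series '[{"offset":[0,-0.5,0],"rot":[0,0,0]},{"offset":[0,-0.5,0],"rot":[0,0,0]},{"offset":[0,-0.5,0],"rot":[0,0,0]},{"offset":[0,-0.5,0],"rot":[0,0,0]},{"offset":[0,-0.5,0],"rot":[0,0,0]},{"offset":[0,-0.5,0],"rot":[0,0,0]},{"offset":[0,-0.5,3],"rot":[0,0,0]},{"offset":[0,-0.5,6],"rot":[0,0,0]},{"offset":[0,-0.5,9],"rot":[0,0,0]},{"offset":[-3,-4,10],"rot":[0,0,0]},{"offset":[-6,-8,10],"rot":[0,0,0]},{"offset":[-9,-12,10],"rot":[0,0,0]},{"offset":[-12,-16,10],"rot":[0,0,0]},{"offset":[-15,-20,10],"rot":[0,0,0]},{"offset":[-17.7,-24,10],"rot":[0,0,0]},{"offset":[-17.7,-24,8],"rot":[0,0,0]},{"offset":[-17.7,-24,4],"rot":[0,0,0]},{"offset":[-17.7,-24,4],"rot":[0,0,0]}]' --hand 1

```text
time: 8.4
position: [0.4226, -0.0782, 0.1526]
tool_rot: [-0.049, 0.999, 0.002, -0.004]
ft_force: [-1.6, 0.4, -0.0]
grip_width: 0.0868
grip_force: 0.0
```

```bash
python3 - <<'E'
from h import *
snap('top','t1.png');im=snap('side','s1.png')
for c in ('top','side'):
    for q in ('cup_a','cup_a_grip','guard_grip'):
        print(c,q,[(np.round(d['centre'],3).tolist(),round(d['conf'],2)) for d in nets.spot_point(c,q)][:4])
o=get_obs();print(o['q'].round(4),o['position'].round(4),o['tool_rot'].round(4))
E
```

```text
top cup_a [([0.449, -0.307, -0.002], 0.73), ([0.39, -0.32, 0.02], 0.55), ([0.423, -0.077, 0.002], 0.42)]
top cup_a_grip [([0.445, -0.309, 0.062], 0.59), ([0.603, -0.14, -0.001], 0.26)]
top guard_grip [([0.605, 0.156, 0.107], 0.96)]
side cup_a [([0.446, -0.306, 0.001], 0.88), ([0.421, -0.08, 0.001], 0.84), ([0.425, -0.08, 0.059], 0.53)]
side cup_a_grip [([0.443, -0.302, 0.053], 0.82)]
side guard_grip [([0.604, 0.157, 0.106], 0.83)]
[-0.4419  0.428   1.9892 -0.      0.7216 -2.1141] [ 0.4262 -0.0788  0.1568] [-5.070e-02  9.987e-01 -7.000e-04  1.300e-03]
```

View pics/s1.png

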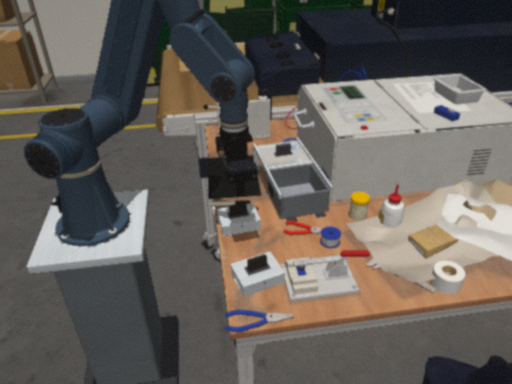

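The side view shows the guard fully open, with its grip at (285,148), and the gripper hovering over cup B at (240,212). Next I'll test which tilt direction uses the roomy side of joint 4.

Request:
apply_moves --series '[{"offset":[0,0,3],"rot":[4,0,0]},{"offset":[0,0,6],"rot":[8,0,0]},{"offset":[0,0,6],"rot":[12,0,0]},{"offset":[0,0,6],"rot":[12,0,0]},{"offset":[0,0,6],"rot":[12,0,0]}]'

```text
time: 9.3
position: [0.425, -0.0789, 0.2157]
tool_rot: [-0.05, 0.993, 0.104, 0.005]
ft_force: [0.6, -0.0, -0.3]
grip_width: 0.0869
grip_force: 0.0
```

```bash
python3 - <<'E'
from h import *
o=get_obs();print(o['q'].round(4),o['position'].round(4),o['tool_rot'].round(4))
E
```

```text
[-0.5639  0.3455  1.9029  0.207   1.0156 -2.3549] [ 0.425  -0.0789  0.2157] [-0.0497  0.9933  0.1039  0.0051]
```

```bash
cat > kin.py <<'E'
import numpy as np
from scipy.spatial.transform import Rotation as R
from scipy.optimize import least_squares
lo=np.array([-3.08,-.75,.22,-1.43,0,-2.85]);hi=np.array([3.08,2.2,2.44,4.57,2.65,2.85])
D=[([1.15251985,.527475962,1.43266386,0,1.18139294,-.178518],[.14839896,.60712598,.24457471],[.119592722,.992823,0,0]),
([-.4419,.428,1.9892,0,.7216,-2.1141],[.4262,-.0788,.1568],[-.0507,.9987,-.0007,.0013]),
([-.5639,.3455,1.9029,.207,1.0156,-2.3549],[.425,-.0789,.2157],[-.0497,.9933,.1039,.0051])]
def fk(q,p):
    h,c,d,L1,a,L2,Lt=p
    e=lambda ax,t:R.from_euler(ax,t)
    A=e('z',q[0]);x=np.array([0,0,h])+A.apply([c,d,0]);A=A*e('y',q[1]);x=x+A.apply([0,0,L1])
    A=A*e('y',q[2]);x=x+A.apply([a,0,L2]);A=A*e('z',q[3])*e('y',q[4])
    A=A*e('z',q[5]);x=x+A.apply([0,0,Lt]);return x,A
def fit():
    f=lambda p:np.concatenate([fk(q,p)[0]-x for q,x,_ in D]+[1e-3*(p-p0)])
    p0=np.array([.15,0,.11,.4,0,.4,.25]);s=least_squares(f,p0);return s.x,f(s.x)
P=fit()[0]
def ik(x,A,q0):
    def f(q):
        y,B=fk(q,P);return np.concatenate([(y-x)*10,(B*A.inv()).as_rotvec()])
    s=least_squares(f,np.clip(q0,lo+1e-3,hi-1e-3),bounds=(lo,hi));return s.x,np.abs(s.fun).max()
E
python3 - <<'E'
from kin import *
print(P.round(4),np.abs(fit()[1][:9]).max())
for q,x,o in D: print((fk(q,P)[1].inv()*R.from_quat(o)).as_rotvec().round(3))
E
```

```text
[ 2.736e-01 -1.000e-04  1.110e-01  5.883e-01  1.141e-01  3.916e-01
  2.831e-01] 1.7167150539593168e-05
[0.    0.    1.571]
[ 0.    -0.     1.571]
[-0.    -0.     1.571]
```

```bash
sed -i "s/    A=A\*e('z',q\[5\]);/    A=A*e('z',q[5]+np.pi\/2);/" kin.py
python3 - <<'E'
from kin import *; from h import back
print('box',back('top',(237,128),0).round(3),back('top',(237,104),.2).round(3),back('top',(145,128),.1).round(3))
def tool(yaw,th,flip): # cup yaw (deg), mouth-down tilt th
    C=R.from_euler('z',yaw,degrees=True)*R.from_euler('y',-th,degrees=True)
    return C, C*R.from_quat([0,1,0,0])*R.from_euler('z',180*flip,degrees=True)
cur=np.array([-.5639,.3455,1.9029,.207,1.0156,-2.3549])
for flip in (0,1):
  for nm,x,y in (('B',[.425,-.079],6),('A',[.446,-.303],15)):
    q=cur.copy(); q[3]=0; q[5]=-2.1 if flip==0 else 1.0
    for z in (.2,.063,.2):
        q,e=ik(np.array(x+[z]),tool(y,0,flip)[1],q); print(nm,flip,z,q.round(2),round(e,4))
    for yy,th,m in ((50,0,.20),(95,0,.2),(95,30,.17),(95,60,.12),(95,75,.12),(95,85,.12)):
        C,T=tool(yy,th,flip)
        X=np.array([.612,.005,m])+C.apply([.055,0,.040])+T.apply([0,0,-.003])
        q,e=ik(X,T,q); print('  ',yy,th,X.round(3),q.round(2),round(e,4))
    # place on the mat
E
```

```text
box [ 0.726 -0.031  0.   ] [ 0.728 -0.039  0.2  ] [0.69  0.228 0.1  ]
B 0 0.2 [-0.44  0.34  1.95 -0.    0.85 -2.12] 0.0
B 0 0.063 [-0.44  0.63  2.05 -0.    0.46 -2.12] 0.0
B 0 0.2 [-0.44  0.34  1.95 -0.    0.85 -2.12] 0.0
   50 0 [0.647 0.047 0.243] [-0.1   0.56  1.37 -0.    1.21 -2.54] 0.0
   95 0 [0.607 0.06  0.243] [ 0.03  0.51  1.51 -0.26  1.07 -2.85] 0.23
   95 30 [0.61  0.031 0.235] [-0.14  0.52  1.48  0.05  1.15 -2.85] 0.522
   95 60 [ 0.613 -0.005  0.189] [-0.39  0.74  1.32  0.47  1.55 -2.85] 0.7535
   95 75 [ 0.614 -0.022  0.184] [-0.51  0.96  1.18  0.76  1.93 -2.85] 1.0746
   95 85 [ 0.615 -0.033  0.179] [-0.54  1.17  1.05  1.02  2.25 -2.85] 1.1209
A 0 0.2 [-0.8   0.47  1.69 -0.    0.97 -2.64] 0.0
A 0 0.063 [-0.8   0.7   1.78 -0.    0.66 -2.64] 0.0
A 0 0.2 [-0.8   0.47  1.69 -0.    0.97 -2.64] 0.0
   50 0 [0.647 0.047 0.243] [-0.1   0.56  1.37  0.    1.21 -2.54] 0.0
   95 0 [0.607 0.06  0.243] [ 0.03  0.51  1.51 -0.26  1.07 -2.85] 0.23
   95 30 [0.61  0.031 0.235] [-0.14  0.52  1.48  0.05  1.15 -2.85] 0.522
   95 60 [ 0.613 -0.005  0.189] [-0.39  0.74  1.32  0.47  1.55 -2.8
[... 633 characters left out ...]
[-0.59  0.97  1.35  0.9   1.84 -0.94] 0.0
   95 85 [ 0.615 -0.033  0.179] [-0.61  1.06  1.31  0.97  1.97 -0.95] 0.0
A 1 0.2 [-0.8   0.47  1.69 -0.    0.97  0.5 ] 0.0
A 1 0.063 [-0.8   0.7   1.78 -0.    0.66  0.5 ] 0.0
A 1 0.2 [-0.8   0.47  1.69 -0.    0.97  0.5 ] 0.0
   50 0 [0.647 0.047 0.243] [-0.1   0.56  1.37  0.    1.21  0.6 ] 0.0
   95 0 [0.607 0.06  0.243] [-0.08  0.51  1.47 -0.    1.16 -0.17] 0.0
   95 30 [0.61  0.031 0.235] [-0.35  0.59  1.46  0.48  1.36 -0.61] 0.0
   95 60 [ 0.613 -0.005  0.189] [-0.54  0.84  1.41  0.78  1.65 -0.88] 0.0
   95 75 [ 0.614 -0.022  0.184] [-0.59  0.97  1.35  0.9   1.84 -0.94] 0.0
   95 85 [ 0.615 -0.033  0.179] [-0.61  1.06  1.31  0.97  1.97 -0.95] 0.0
```

Request:
apply_moves --series '[{"offset":[0,0,0],"rot":[-6,0,0]},{"offset":[0,0,0],"rot":[-12,0,0]}]'

```text
time: 9.5
position: [0.425, -0.079, 0.2152]
tool_rot: [-0.05, 0.999, -0.002, -0.0]
ft_force: [0.5, -0.5, -0.9]
grip_width: 0.087
grip_force: 0.0
```

Request:
apply_moves --series '[{"offset":[0,0,0],"rot":[0,0,-8]},{"offset":[0,0,0],"rot":[0,0,-16]},{"offset":[0,0,0],"rot":[0,0,-24]},{"offset":[0,0,0],"rot":[0,0,-32]},{"offset":[0,0,0],"rot":[0,0,-40]},{"offset":[0,0,0],"rot":[0,0,-48]},{"offset":[0,0,0],"rot":[0,0,-56]},{"offset":[0,0,0],"rot":[0,0,-64]},{"offset":[0,0,0],"rot":[0,0,-72]},{"offset":[0,0,0],"rot":[0,0,-80]},{"offset":[0,0,0],"rot":[0,0,-88]},{"offset":[0,0,0],"rot":[0,0,-90]}]'

```text
time: 10.7
position: [0.4246, -0.0778, 0.215]
tool_rot: [0.671, 0.741, -0.001, -0.001]
ft_force: [0.3, -0.9, 0.5]
grip_width: 0.0873
grip_force: 0.0
```

Request:
apply_moves --series '[{"offset":[0,0,0],"rot":[0,0,-8]},{"offset":[0,0,0],"rot":[0,0,-16]},{"offset":[0,0,0],"rot":[0,0,-24]},{"offset":[0,0,0],"rot":[0,0,-32]},{"offset":[0,0,0],"rot":[0,0,-40]},{"offset":[0,0,0],"rot":[0,0,-48]},{"offset":[0,0,0],"rot":[0,0,-56]},{"offset":[0,0,0],"rot":[0,0,-64]},{"offset":[0,0,0],"rot":[0,0,-72]},{"offset":[0,0,0],"rot":[0,0,-80]},{"offset":[0,0,0],"rot":[0,0,-88]},{"offset":[0,0,-6],"rot":[0,0,-90]},{"offset":[0,0,-6],"rot":[0,0,-90]},{"offset":[0,0,-6],"rot":[0,0,-90]}]'

```text
time: 12.1
position: [0.4234, -0.0775, 0.154]
tool_rot: [0.999, 0.051, -0.003, -0.001]
ft_force: [0.5, -0.7, 0.9]
grip_width: 0.087
grip_force: 0.0
```

```bash
cat >> h.py <<'E'
def cups():
    snap('top','tmp.png')
    r=[]
    for c in ('top','side'):
        if c=='side': vision.camera('side')
        for q in ('cup_a','cup_a_grip','cup_a_mouth'):
            print(c,q,[(np.round(d['centre'],3).tolist(),round(d['conf'],2)) for d in nets.spot_point(c,q)][:4])
def st():
    o=get_obs();print(round(o['time'],1),o['q'].round(3),o['position'].round(4),o['tool_rot'].round(4),'F',o['ft_force'].round(2),o['grip_width'].round(4),o['grip_force'])
E
python3 -c "
from h import *
st();cups()"
```

```text
Traceback (most recent call last):
  File "h.py", line 20, in st
    o=get_obs();print(round(o['time'],1),o['q'].round(3),o['position'].round(4),o['tool_rot'].round(4),'F',o['ft_force'].round(2),o['grip_width'].round(4),o['grip_force'])
                                                                                                                                  ^^^^^^^^^^^^^^^^^^^^^
AttributeError: 'float' object has no attribute 'round'
```

```bash
sed -i "s/o\['grip_width'\].round(4)/round(o['grip_width'],4)/" h.py
python3 -c "
from h import *
st();cups()"
```

```text
12.1 [-0.442  0.433  1.993 -0.     0.722  1.027] [ 0.4234 -0.0775  0.154 ] [ 0.9987  0.0512 -0.003  -0.0015] F [ 0.54 -0.74  0.95] 0.087 0.0
top cup_a [([0.448, -0.306, 0.002], 0.88), ([0.424, -0.073, 0.001], 0.43), ([0.618, 0.009, -0.002], 0.29)]
top cup_a_grip [([0.446, -0.306, 0.059], 0.62)]
top cup_a_mouth [([0.422, -0.074, 0.001], 0.61), ([0.388, -0.318, 0.016], 0.58), ([0.434, -0.43, -0.002], 0.44)]
side cup_a [([0.445, -0.306, -0.001], 0.88), ([0.424, -0.082, 0.001], 0.81), ([0.371, -0.085, 0.015], 0.7)]
side cup_a_grip [([0.443, -0.305, 0.052], 0.96)]
side cup_a_mouth [([0.389, -0.323, 0.02], 0.69)]
```

Request:
apply_moves --series '[{"offset":[0,-0.1,-4],"rot":[0,0,0]},{"offset":[0,-0.1,-7],"rot":[0,0,0]},{"offset":[0,-0.1,-9.2],"rot":[0,0,0]},{"offset":[0,-0.1,-9.2],"rot":[0,0,0]},{"offset":[0,-0.1,-9.2],"rot":[0,0,0]}]'

```text
time: 13.0
position: [0.4255, -0.08, 0.0638]
tool_rot: [0.999, 0.05, -0.0, -0.0]
ft_force: [0.9, -0.4, 0.4]
grip_width: 0.0868
grip_force: 0.0
```

Request:
apply_moves --series '[{"offset":[0,0,0],"rot":[0,0,0]},{"offset":[0,0,0],"rot":[0,0,0]},{"offset":[0,0,0],"rot":[0,0,0]},{"offset":[0,0,0],"rot":[0,0,0]},{"offset":[0,0,0],"rot":[0,0,0]},{"offset":[0,0,0],"rot":[0,0,0]},{"offset":[0,0,0],"rot":[0,0,0]},{"offset":[0,0,0],"rot":[0,0,0]},{"offset":[0,0,0],"rot":[0,0,0]},{"offset":[0,0,0],"rot":[0,0,0]},{"offset":[0,0,0],"rot":[0,0,0]},{"offset":[0,0,0],"rot":[0,0,0]},{"offset":[0,0,0],"rot":[0,0,0]},{"offset":[0,0,0],"rot":[0,0,0]}]' --hand 0 --newtons 50

```text
time: 14.4
position: [0.4252, -0.0797, 0.0635]
tool_rot: [0.999, 0.05, -0.0, -0.0]
ft_force: [0.3, 1.7, -0.3]
grip_width: 0.0137
grip_force: 50.0
```

Request:
apply_moves --series '[{"offset":[0,0,3],"rot":[0,0,0]},{"offset":[0,0,6],"rot":[0,0,0]},{"offset":[0,0,9],"rot":[0,0,0]},{"offset":[0,0,12],"rot":[0,0,0]},{"offset":[0,0,15],"rot":[0,0,0]},{"offset":[0,0,15],"rot":[0,0,0]},{"offset":[0,0,15],"rot":[0,0,0]},{"offset":[0,0,15],"rot":[0,0,0]},{"offset":[0,0,15],"rot":[0,0,0]}]'

```text
time: 15.3
position: [0.4243, -0.0795, 0.212]
tool_rot: [0.999, 0.05, -0.002, -0.001]
ft_force: [0.3, -0.2, -4.3]
grip_width: 0.0136
grip_force: 50.0
```

```bash
python3 -c "
from h import *
st()
F=[]
for i in range(5): vision.camera('side'); F.append(get_obs()['ft_force'])
print(np.mean(F,0),np.std(F,0))
for c in ('side',):
  for q in ('cup_a','cup_a_mouth','cup_a_grip'): print(q,[(np.round(d['centre'],3).tolist(),round(d['conf'],2)) for d in nets.spot_point(c,q)][:4])"
```

```text
15.3 [-0.445  0.324  1.932 -0.     0.89   1.025] [ 0.4243 -0.0795  0.212 ] [ 9.987e-01  5.020e-02 -1.700e-03 -9.000e-04] F [ 0.3  -0.16 -4.27] 0.0136 49.997924538329244
[-0.00426802 -0.02389802 -3.48210942] [0.35170481 0.43746572 0.47374873]
cup_a [([0.445, -0.306, -0.001], 0.78), ([0.422, -0.083, 0.154], 0.6)]
cup_a_mouth [([0.389, -0.323, 0.019], 0.95), ([0.429, -0.081, 0.21], 0.55)]
cup_a_grip [([0.444, -0.305, 0.058], 0.94)]
```

Request:
apply_moves --series '[{"offset":[1.5,1.2,1],"rot":[0,0,7.5]},{"offset":[3,2.4,2],"rot":[0,0,15]},{"offset":[4.5,3.6,3],"rot":[0,0,22.5]},{"offset":[6,4.8,3],"rot":[0,0,30]},{"offset":[7.5,6,3],"rot":[0,0,37.5]},{"offset":[9,7.2,3],"rot":[0,0,45]},{"offset":[10.5,8.4,3],"rot":[0,0,52.5]},{"offset":[12,9.6,3],"rot":[0,0,60]},{"offset":[13.5,10.8,3],"rot":[0,0,67.5]},{"offset":[15,12,3],"rot":[0,0,75]},{"offset":[16.5,13.2,3],"rot":[0,0,82.5]},{"offset":[18.2,14,3],"rot":[0,0,89]},{"offset":[18.2,14,3],"rot":[0,0,89]},{"offset":[18.2,14,3],"rot":[0,0,89]}]'

```text
time: 17.1
position: [0.6067, 0.0601, 0.2429]
tool_rot: [0.678, 0.735, -0.001, -0.001]
ft_force: [-0.6, 0.3, -3.0]
grip_width: 0.0139
grip_force: 50.0
```

```bash
python3 - <<'E'
from h import *; from kin import *
st()
o=get_obs();x=o['position'];T0=R.from_quat(o['tool_rot'])
print(T0.as_matrix().round(3))
# rows: tilt about hopper x axis
def tool(yaw,th):
    C=R.from_euler('z',yaw,degrees=True)*R.from_euler('y',-th,degrees=True)
    return C, C*R.from_quat([0,1,0,0])*R.from_euler('z',180,degrees=True)
q=o['q']
for th,m in ((0,.18),(15,.175),(30,.165),(45,.15),(60,.135),(75,.125)):
    C,T=tool(95,th);X=np.array([.612,.005,m])+C.apply([.055,0,.040])+T.apply([0,0,-.003])
    q,e=ik(X,T,q)
    print(th,((X-x)*100).round(1),np.degrees((T*tool(95,0)[1].inv()).as_rotvec()).round(1),q.round(2),round(e,3))
E
```

```text
17.1 [-0.084  0.509  1.473 -0.     1.161 -0.166] [0.6067 0.0601 0.2429] [ 6.776e-01  7.354e-01 -8.000e-04 -7.000e-04] F [-0.64  0.3  -2.97] 0.0139 49.997781068086624
[[-0.082  0.997 -0.002]
 [ 0.997  0.082 -0.   ]
 [-0.    -0.002 -1.   ]]
0 [ 0.1 -0.  -2. ] [0. 0. 0.] [-0.08  0.53  1.49 -0.    1.12 -0.17] 0.0
15 [ 0.2 -1.3 -1.2] [14.9  1.3  0. ] [-0.22  0.54  1.48  0.27  1.21 -0.42] 0.0
30 [ 0.3 -2.9 -1.3] [29.9  2.6  0. ] [-0.35  0.6   1.47  0.48  1.35 -0.61] 0.0
45 [ 0.5 -4.7 -2.4] [44.8  3.9  0. ] [-0.46  0.69  1.44  0.65  1.5  -0.76] 0.0
60 [ 0.6 -6.5 -3.9] [59.8  5.2  0. ] [-0.54  0.82  1.4   0.78  1.67 -0.87] 0.0
75 [ 0.8 -8.2 -5.4] [74.7  6.5 -0. ] [-0.59  0.96  1.35  0.9   1.85 -0.93] 0.0
```

Request:
apply_moves --series '[{"offset":[0.1,-0.7,-0.6],"rot":[7.5,0.6,0]},{"offset":[0.2,-1.3,-1.2],"rot":[14.9,1.3,0]},{"offset":[0.25,-2.1,-1.2],"rot":[22.4,1.9,0]},{"offset":[0.3,-2.9,-1.3],"rot":[29.9,2.6,0]},{"offset":[0.4,-3.8,-1.8],"rot":[37.4,3.2,0]},{"offset":[0.5,-4.7,-2.4],"rot":[44.8,3.9,0]},{"offset":[0.55,-5.6,-3.1],"rot":[52.3,4.5,0]},{"offset":[0.6,-6.5,-3.9],"rot":[59.8,5.2,0]},{"offset":[0.7,-7.4,-4.7],"rot":[67.2,5.8,0]},{"offset":[0.8,-8.2,-5.4],"rot":[74.7,6.5,0]},{"offset":[0.8,-8.2,-5.4],"rot":[74.7,6.5,0]},{"offset":[0.8,-8.2,-5.4],"rot":[74.7,6.5,0]},{"offset":[0.8,-8.2,-5.4],"rot":[74.7,6.5,0]},{"offset":[0.8,-8.2,-5.4],"rot":[74.7,6.5,0]}]'

```text
time: 18.5
position: [0.6157, -0.0211, 0.1919]
tool_rot: [0.537, 0.586, 0.41, -0.448]
ft_force: [0.1, 0.4, -3.5]
grip_width: 0.0133
grip_force: 50.0
```

```bash
cat >> h.py <<'E'
def weigh(n=10,cam='side'):
    F=[];T=[];
    for i in range(n): vision.camera(cam); o=get_obs();F.append(o['ft_force']);T.append(o['joint_torque'])
    print('F',np.mean(F,0).round(3),'sd',np.std(F,0).round(2),'tau',np.mean(T,0).round(3),np.std(T,0).round(3))
E
python3 -c "
from h import *
st();weigh();snap('side','s2.png')"
```

```text
18.5 [-0.589  0.956  1.348  0.898  1.847 -0.924] [ 0.6157 -0.0211  0.1919] [ 0.537   0.5858  0.41   -0.4477] F [ 0.09  0.4  -3.54] 0.0133 49.99840901233256
F [ 0.146  0.114 -3.383] sd [0.51 0.49 0.34] tau [-1.0000e-03 -5.4172e+01 -9.7430e+00  2.6060e+00  3.6290e+00  2.5000e-02] [0.101 0.241 0.018 0.007 0.015 0.001]
```

View pics/s2.png

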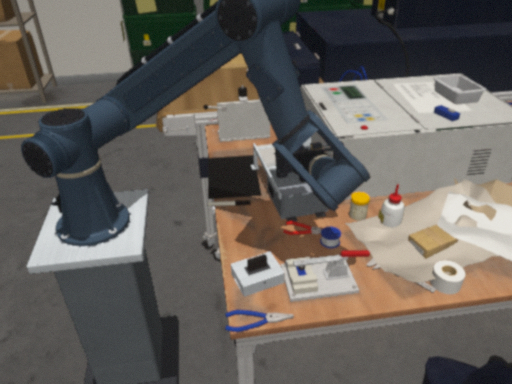

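The side view shows cup B tipped over the hopper, with the wrist at (320,175), and nothing touched. Now I'll shake it.

Request:
apply_moves --series '[{"offset":[1.2,0,0],"rot":[0,0,0]},{"offset":[-1.2,0,0],"rot":[0,0,0]},{"offset":[1.2,0,0],"rot":[0,0,0]},{"offset":[-1.2,0,0],"rot":[0,0,0]},{"offset":[1.2,0,0],"rot":[0,0,0]},{"offset":[-1.2,0,0],"rot":[0,0,0]},{"offset":[1.2,0,0],"rot":[0,0,0]},{"offset":[-1.2,0,0],"rot":[0,0,0]},{"offset":[0,0,2],"rot":[0,0,0]},{"offset":[0,0,0],"rot":[0,0,0]},{"offset":[0,0,2],"rot":[0,0,0]},{"offset":[0,0,0],"rot":[0,0,0]},{"offset":[0,0,2],"rot":[0,0,0]},{"offset":[0,0,0],"rot":[0,0,0]},{"offset":[0,0,0],"rot":[0,0,0]},{"offset":[0,0,0],"rot":[0,0,0]},{"offset":[0,0,0],"rot":[0,0,0]},{"offset":[0,0,0],"rot":[0,0,0]},{"offset":[0,0,0],"rot":[0,0,0]}]'

```text
time: 20.95
position: [0.6155, -0.0219, 0.1899]
tool_rot: [0.537, 0.584, 0.411, -0.449]
ft_force: [1.0, -0.4, -1.9]
grip_width: 0.0137
grip_force: 50.0
```

```bash
python3 -c "
from h import *
st();weigh(10,'top');
print([(np.round(d['centre'],3).tolist(),round(d['conf'],2)) for d in nets.spot_point('top','nut_b1')][:6])"
```

```text
20.9 [-0.59   0.96   1.348  0.899  1.848 -0.924] [ 0.6155 -0.0219  0.1899] [ 0.5372  0.584   0.4105 -0.4493] F [ 1.04 -0.36 -1.91] 0.0137 49.997898526489735
F [ 0.193  0.187 -1.873] sd [0.31 0.43 0.35] tau [ 0.0000e+00 -5.3497e+01 -9.6750e+00  2.3580e+00  3.3040e+00  3.6000e-02] [0.001 0.009 0.005 0.001 0.    0.   ]
[]
```

Request:
apply_moves --series '[{"offset":[1.2,0,0],"rot":[0,0,0]},{"offset":[-1.2,0,0],"rot":[0,0,0]},{"offset":[1.2,0,0],"rot":[0,0,0]},{"offset":[-1.2,0,0],"rot":[0,0,0]},{"offset":[1.2,0,0],"rot":[0,0,0]},{"offset":[-1.2,0,0],"rot":[0,0,0]},{"offset":[0,0,2],"rot":[0,0,0]},{"offset":[0,0,0],"rot":[0,0,0]},{"offset":[0,0,2],"rot":[0,0,0]},{"offset":[0,0,0],"rot":[0,0,0]},{"offset":[0,0,2],"rot":[0,8,0]},{"offset":[0,0,2],"rot":[0,0,0]},{"offset":[0,0,2],"rot":[0,-8,0]},{"offset":[0,0,2],"rot":[0,0,0]},{"offset":[0,0,0],"rot":[0,0,0]},{"offset":[0,0,0],"rot":[0,0,0]},{"offset":[0,0,0],"rot":[0,0,0]},{"offset":[0,0,0],"rot":[0,0,0]},{"offset":[0,0,0],"rot":[0,0,0]},{"offset":[0,0,0],"rot":[0,0,0]}]'

```text
time: 23.5
position: [0.6155, -0.022, 0.1898]
tool_rot: [0.537, 0.584, 0.411, -0.449]
ft_force: [0.1, 0.5, -2.1]
grip_width: 0.0136
grip_force: 50.0
```

```bash
python3 -c "
from h import *
st();weigh(8,'top');cups()"
```

```text
23.5 [-0.59   0.96   1.348  0.899  1.848 -0.925] [ 0.6155 -0.022   0.1898] [ 0.5371  0.5841  0.4106 -0.4491] F [ 0.12  0.53 -2.06] 0.0136 49.99782434664667
F [-0.053 -0.119 -2.453] sd [0.44 0.57 0.39] tau [-3.0000e-03 -5.3452e+01 -9.6720e+00  2.3570e+00  3.3020e+00  3.4000e-02] [0.001 0.04  0.005 0.001 0.001 0.001]
top cup_a [([0.448, -0.307, 0.001], 0.95), ([0.611, 0.042, 0.17], 0.6)]
top cup_a_grip [([0.45, -0.308, 0.064], 0.61), ([0.45, -0.305, 0.003], 0.18)]
top cup_a_mouth [([0.39, -0.322, 0.017], 0.6)]
side cup_a [([0.446, -0.305, 0.0], 0.93)]
side cup_a_grip [([0.442, -0.306, 0.054], 0.66)]
side cup_a_mouth [([0.385, -0.323, 0.022], 0.93)]
```

```bash
python3 - <<'E'
from kin import *
q=np.array([-.59,.96,1.348,.899,1.848,-.925]);P2=P.copy()
def z(q,off):
    x,A=fk(q,P2); return (x+A.apply(off))[2]
# nut near mouth: cup frame rel. grip (-.045,±,-.045); tool z=-cup z ; find tool axes
x,A=fk(q,P2);print(A.as_matrix().round(2))
for off in ([.045,0,.045],[-.045,0,.045],[0,0,.0]):
    print(off,[round(-.441*(z(q+1e-4*np.eye(6)[i],off)-z(q-1e-4*np.eye(6)[i],off))/2e-4,4) for i in range(6)])
E
```

```text
[[-0.02  1.   -0.08]
 [ 0.26  0.09  0.96]
 [ 0.97 -0.   -0.26]]
[0.045, 0, 0.045] [np.float64(-0.0), np.float64(0.2158), np.float64(0.0033), np.float64(-0.0836), np.float64(-0.1159), np.float64(0.0)]
[-0.045, 0, 0.045] [np.float64(-0.0), np.float64(0.2222), np.float64(0.0097), np.float64(-0.0777), np.float64(-0.1077), np.float64(-0.0)]
[0, 0, 0.0] [np.float64(-0.0), np.float64(0.231), np.float64(0.0185), np.float64(-0.0696), np.float64(-0.0965), np.float64(-0.0)]
```

All three nuts are out of cup B: the torque drop equals 3 nuts, and a second shake changed nothing. I'll untilt the cup and carry it to the mat.

Request:
apply_moves --series '[{"offset":[-0.1,0.8,0.7],"rot":[-7.5,-0.7,0]},{"offset":[-0.2,1.7,1.5],"rot":[-14.9,-1.3,0]},{"offset":[-0.25,2.6,2.3],"rot":[-22.4,-2,0]},{"offset":[-0.3,3.5,3],"rot":[-29.9,-2.6,0]},{"offset":[-0.4,4.4,3.6],"rot":[-37.3,-3.3,0]},{"offset":[-0.5,5.3,4.1],"rot":[-44.8,-3.9,0]},{"offset":[-0.55,6.1,4.2],"rot":[-52.3,-4.6,0]},{"offset":[-0.6,6.9,4.2],"rot":[-59.8,-5.2,0]},{"offset":[-0.7,7.5,4.8],"rot":[-67.2,-5.9,0]},{"offset":[-0.8,8.2,5.4],"rot":[-74.7,-6.5,0]},{"offset":[-0.8,8.2,5.4],"rot":[-74.7,-6.5,0]},{"offset":[-0.8,8.2,5.4],"rot":[-74.7,-6.5,0]}]'

```text
time: 25.5
position: [0.6065, 0.0612, 0.2434]
tool_rot: [0.676, 0.737, 0.0, -0.001]
ft_force: [0.1, -0.2, -2.0]
grip_width: 0.0137
grip_force: 50.0
```

```bash
python3 - <<'E'
from h import *; from kin import *
st()
o=get_obs()
im=snap('top','t2.png')
g=cv2.cvtColor(im,cv2.COLOR_RGB2GRAY)
m=(cv2.imread('pics/t0.png',0)[185:255,112:215]<45).astype('u1')
n,l,s,_=cv2.connectedComponentsWithStats(m);k=1+s[1:,4].argmax();v,u=np.nonzero(l==k)
Pm=np.array([back('top',(a+112,b+185),.003)[:2] for a,b in zip(u,v)],dtype=np.float32)
print(cv2.minAreaRect(Pm)); print('panel',back('top',(80,200),.1),back('top',(82,200),0))
x=np.array([.437,.235,.065]);T=R.from_quat([0,1,0,0])*R.from_euler('z',180,degrees=True)
q=o['q']
for z in (.2,.065):
    x[2]=z;q,e=ik(x,T,q);print(q.round(2),e)
a=cv2.resize(im[110:250,110:300],None,fx=4,fy=4,interpolation=cv2.INTER_CUBIC)
cv2.imwrite('pics/c2.png',a[:,:,::-1])
E
```

```text
25.5 [-0.083  0.508  1.473  0.002  1.162 -0.169] [0.6065 0.0612 0.2434] [ 6.764e-01  7.365e-01  2.000e-04 -1.400e-03] F [ 0.09 -0.22 -2.03] 0.0137 49.99772423878312Traceback (most recent call last):
  File "<stdin>", line 8, in <module>
  File "h.py", line 9, in back
    c=vision.calibration(cam);K,R,t=[np.array(c[k]) for k in 'KRt']
ValueError: time passes only in moves, steps and waits
```

```bash
sed -i '2a import functools\n@functools.lru_cache\ndef cal(c):\n    return vision.calibration(c)' h.py; sed -i 's/c=vision.calibration(cam);K/c=cal(cam);K/' h.py
python3 - <<'E'
from h import *; from kin import *
o=get_obs()
m=(cv2.imread('pics/t0.png',0)[185:255,112:215]<45).astype('u1')
n,l,s,_=cv2.connectedComponentsWithStats(m);k=1+s[1:,4].argmax();v,u=np.nonzero(l==k)
Pm=np.array([back('top',(a+112,b+185),.003)[:2] for a,b in zip(u,v)],dtype=np.float32)
print(cv2.minAreaRect(Pm)); print('panel',back('top',(80,200),.1),back('top',(82,200),0))
x=np.array([.437,.235,.065]);T=R.from_quat([0,1,0,0])*R.from_euler('z',180,degrees=True)
q=o['q']
for z in (.2,.065):
    x[2]=z;q,e=ik(x,T,q);print(q.round(2),e)
im=cv2.imread('pics/t2.png')
a=cv2.resize(im[110:250,110:300],None,fx=4,fy=4,interpolation=cv2.INTER_CUBIC)
cv2.imwrite('pics/c2.png',a)
E
```

```text
((0.43520042300224304, 0.1877554953098297), (0.2503054141998291, 0.16269803047180176), 86.96275329589844)
panel [0.48008259 0.39837028 0.1       ] [0.49153653 0.43836256 0.        ]
[ 0.27  0.42  1.8  -0.    0.92  1.84] 2.475797344914099e-13
[ 0.27  0.66  1.89 -0.    0.59  1.84] 1.6653345369377348e-15
```

View pics/c2.png

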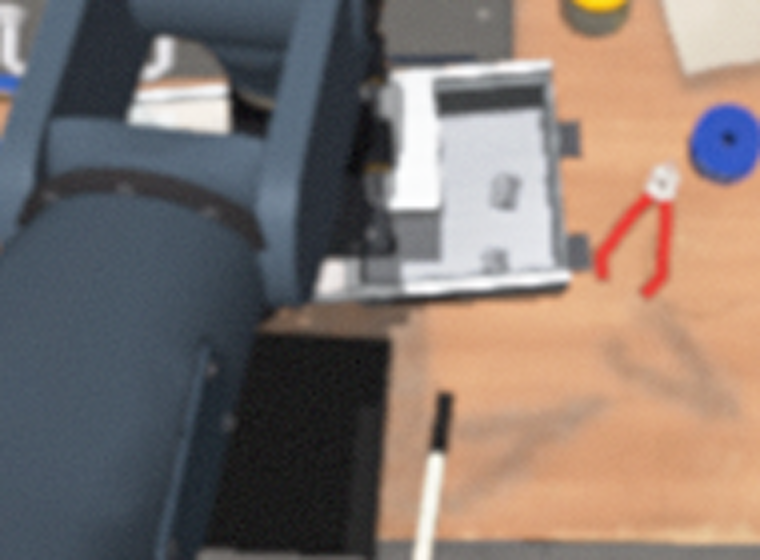

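The crop shows two nuts in the hopper at crop px (505,190) and (495,262). The third is presumably under the cup. The cutter and mat are undisturbed. Next, cup B goes to (0.435,0.237) on the mat.

Request:
apply_moves --series '[{"offset":[-1.4,1.4,0],"rot":[0,0,-7.5]},{"offset":[-2.8,2.8,0],"rot":[0,0,-15]},{"offset":[-4.2,4.2,0],"rot":[0,0,-22.5]},{"offset":[-5.6,5.6,0],"rot":[0,0,-30]},{"offset":[-7,7,0],"rot":[0,0,-37.5]},{"offset":[-8.4,8.4,0],"rot":[0,0,-45]},{"offset":[-9.8,9.8,0],"rot":[0,0,-52.5]},{"offset":[-11.2,11.2,0],"rot":[0,0,-60]},{"offset":[-12.6,12.6,0],"rot":[0,0,-67.5]},{"offset":[-14,14,0],"rot":[0,0,-75]},{"offset":[-15.4,15.4,0],"rot":[0,0,-82.5]},{"offset":[-16.8,16.8,0],"rot":[0,0,-90]},{"offset":[-17.2,17.6,0],"rot":[0,0,-97.5]},{"offset":[-17.2,17.6,-4],"rot":[0,0,-98]},{"offset":[-17.2,17.6,-8],"rot":[0,0,-98]},{"offset":[-17.2,17.6,-12],"rot":[0,0,-98]},{"offset":[-17.2,17.6,-14],"rot":[0,0,-98]},{"offset":[-17.2,17.6,-14],"rot":[0,0,-98]},{"offset":[-17.2,17.6,-14],"rot":[0,0,-98]}]'

```text
time: 27.45
position: [0.4361, 0.235, 0.1033]
tool_rot: [1.0, -0.03, -0.001, -0.0]
ft_force: [-0.1, 0.4, -2.2]
grip_width: 0.014
grip_force: 50.0
```

```bash
python3 - <<'E'
from h import *
st();snap('side','s3.png');im=cv2.imread('pics/s3.png')
cv2.imwrite('pics/c3.png',cv2.resize(im[100:300,180:380],None,fx=3,fy=3,interpolation=cv2.INTER_CUBIC))
E
```

```text
27.4 [2.680e-01 5.880e-01 1.875e+00 1.000e-03 6.790e-01 1.897e+00] [0.4361 0.235  0.1033] [ 9.996e-01 -2.970e-02 -7.000e-04 -1.000e-04] F [-0.14  0.37 -2.21] 0.014 49.99791375361383
```

View pics/c3.png

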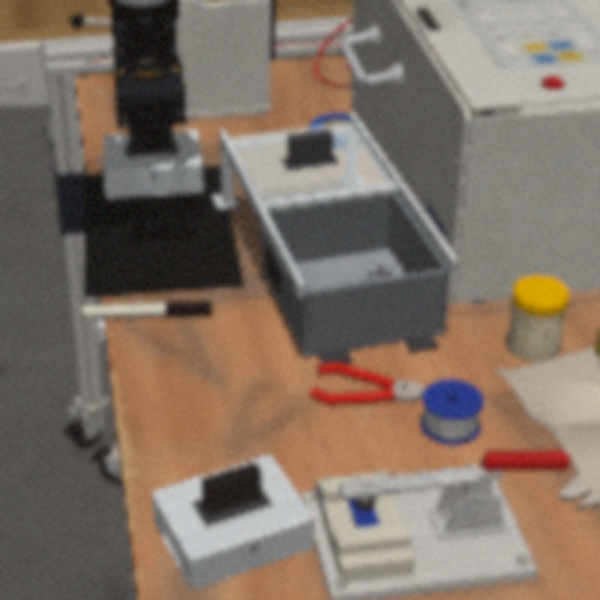

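The crop shows cup B level above the far part of the mat at crop px (150,165). I'll lower and release it.

Request:
apply_moves --series '[{"offset":[0,0,-1.5],"rot":[0,0,0]},{"offset":[0,0,-2.6],"rot":[0,0,0]},{"offset":[0,0,-3.2],"rot":[0,0,0]},{"offset":[0,0,-3.5],"rot":[0,0,0]},{"offset":[0,0,-3.65],"rot":[0,0,0]},{"offset":[0,0,-3.7],"rot":[0,0,0]},{"offset":[0,0,-3.7],"rot":[0,0,0]}]'

```text
time: 28.2
position: [0.4355, 0.2362, 0.0668]
tool_rot: [1.0, -0.028, 0.0, -0.0]
ft_force: [0.5, 0.5, -2.3]
grip_width: 0.0133
grip_force: 50.0
```

Request:
apply_moves --series '[{"offset":[0,0,0],"rot":[0,0,0]},{"offset":[0,0,0],"rot":[0,0,0]},{"offset":[0,0,0],"rot":[0,0,0]},{"offset":[0,0,0],"rot":[0,0,0]},{"offset":[0,0,0],"rot":[0,0,0]},{"offset":[0,0,0],"rot":[0,0,0]},{"offset":[0,0,3],"rot":[0,0,0]},{"offset":[0,0,7],"rot":[0,0,0]},{"offset":[0,0,11],"rot":[0,0,0]},{"offset":[0,0,15],"rot":[0,0,0]},{"offset":[0,0,15],"rot":[0,0,0]}]' --hand 1

```text
time: 29.3
position: [0.4387, 0.2372, 0.2216]
tool_rot: [1.0, -0.028, 0.006, -0.002]
ft_force: [0.1, -0.5, 0.3]
grip_width: 0.0858
grip_force: 0.0
```

```bash
python3 -c "
from h import *
st();cups()
print([(np.round(d['centre'],3).tolist(),round(d['conf'],2)) for d in nets.spot_point('side','nut_b1')][:6])"
```

```text
29.3 [0.271 0.387 1.777 0.    0.965 1.898] [0.4387 0.2372 0.2216] [ 0.9996 -0.0282  0.0058 -0.0018] F [ 0.11 -0.46  0.32] 0.0858 0.0
top cup_a [([0.434, 0.239, 0.004], 0.82), ([0.45, -0.304, -0.0], 0.57)]
top cup_a_grip [([0.445, -0.305, 0.06], 0.57)]
top cup_a_mouth [([0.389, -0.317, 0.014], 0.69), ([0.655, 0.031, 0.007], 0.51)]
side cup_a [([0.446, -0.304, 0.0], 0.64), ([0.43, 0.233, 0.009], 0.64), ([0.389, -0.321, 0.021], 0.51)]
side cup_a_grip [([0.444, -0.304, 0.052], 0.95)]
side cup_a_mouth [([0.386, -0.322, 0.019], 0.79)]
[([0.653, 0.034, 0.005], 0.57)]
```

Request:
apply_moves --series '[{"offset":[0,-4,0],"rot":[0,0,1.5]},{"offset":[0.1,-8,0],"rot":[0,0,3]},{"offset":[0.2,-12,0],"rot":[0,0,4.5]},{"offset":[0.3,-16,0],"rot":[0,0,6]},{"offset":[0.4,-20,0],"rot":[0,0,7.5]},{"offset":[0.5,-24,0],"rot":[0,0,9]},{"offset":[0.5,-28,0],"rot":[0,0,10.5]},{"offset":[0.6,-32,0],"rot":[0,0,12]},{"offset":[0.7,-36,0],"rot":[0,0,13.5]},{"offset":[0.8,-40,0],"rot":[0,0,15]},{"offset":[0.8,-44,0],"rot":[0,0,16.5]},{"offset":[0.9,-48,0],"rot":[0,0,18]},{"offset":[0.9,-51,0],"rot":[0,0,18.7]},{"offset":[0.9,-54.1,0],"rot":[0,0,18.7]},{"offset":[0.9,-54.1,-3],"rot":[0,0,18.7]},{"offset":[0.9,-54.1,-7],"rot":[0,0,18.7]},{"offset":[0.9,-54.1,-7],"rot":[0,0,18.7]},{"offset":[0.9,-54.1,-7],"rot":[0,0,18.7]}]'

```text
time: 31.55
position: [0.444, -0.3044, 0.1459]
tool_rot: [0.991, 0.135, -0.001, -0.001]
ft_force: [-0.5, 0.3, 0.5]
grip_width: 0.0872
grip_force: 0.0
```

```bash
python3 -c "
from h import *
st();cups()"
```

```text
31.6 [-0.809  0.554  1.74   0.     0.85   0.492] [ 0.444  -0.3044  0.1459] [ 9.909e-01  1.345e-01 -8.000e-04 -1.200e-03] F [-0.45  0.25  0.51] 0.0872 0.0
top cup_a [([0.437, 0.239, 0.003], 0.79)]
top cup_a_grip []
top cup_a_mouth [([0.619, 0.007, 0.001], 0.42), ([0.623, -0.036, 0.022], 0.25)]
side cup_a [([0.433, 0.233, 0.006], 0.89)]
side cup_a_grip [([0.439, -0.302, 0.056], 0.97)]
side cup_a_mouth [([0.387, -0.321, 0.021], 0.83)]
```

Now descend (−8.3 cm) and grasp.

Request:
apply_moves --series '[{"offset":[0,0,-3],"rot":[0,0,0]},{"offset":[0,0,-6],"rot":[0,0,0]},{"offset":[0,0,-8.3],"rot":[0,0,0]},{"offset":[0,0,-8.3],"rot":[0,0,0]},{"offset":[0,0,-8.3],"rot":[0,0,0]}]'

```text
time: 32.45
position: [0.4445, -0.305, 0.0638]
tool_rot: [0.991, 0.135, -0.0, -0.0]
ft_force: [0.3, -0.3, 0.8]
grip_width: 0.0873
grip_force: 0.0
```

Request:
apply_moves --series '[{"offset":[0,0,0],"rot":[0,0,0]},{"offset":[0,0,0],"rot":[0,0,0]},{"offset":[0,0,0],"rot":[0,0,0]},{"offset":[0,0,0],"rot":[0,0,0]},{"offset":[0,0,0],"rot":[0,0,0]},{"offset":[0,0,0],"rot":[0,0,0]},{"offset":[0,0,0],"rot":[0,0,0]},{"offset":[0,0,0],"rot":[0,0,0]},{"offset":[0,0,0],"rot":[0,0,0]},{"offset":[0,0,0],"rot":[0,0,0]},{"offset":[0,0,0],"rot":[0,0,0]},{"offset":[0,0,0],"rot":[0,0,0]},{"offset":[0,0,0],"rot":[0,0,0]},{"offset":[0,0,0],"rot":[0,0,0]}]' --hand 0 --newtons 50

```text
time: 33.85
position: [0.4444, -0.3049, 0.0635]
tool_rot: [0.991, 0.135, -0.0, 0.0]
ft_force: [-0.4, -1.0, -1.1]
grip_width: 0.0136
grip_force: 50.0
```

Request:
apply_moves --series '[{"offset":[0,0,3],"rot":[0,0,0]},{"offset":[0,0,6],"rot":[0,0,0]},{"offset":[0,0,9],"rot":[0,0,0]},{"offset":[0,0,12],"rot":[0,0,0]},{"offset":[0,0,15],"rot":[0,0,0]},{"offset":[0,0,18],"rot":[0,0,0]},{"offset":[0,0,18],"rot":[0,0,0]},{"offset":[0,0,18],"rot":[0,0,0]},{"offset":[0,0,18],"rot":[0,0,0]}]'

```text
time: 34.75
position: [0.4432, -0.3037, 0.2416]
tool_rot: [0.991, 0.134, -0.001, -0.002]
ft_force: [0.2, 0.8, -3.3]
grip_width: 0.0137
grip_force: 50.0
```

```bash
python3 -c "
from h import *
st();weigh(6)
for q in ('cup_a','cup_a_mouth','cup_a_grip'): print(q,[(np.round(d['centre'],3).tolist(),round(d['conf'],2)) for d in nets.spot_point('side',q)][:4])"
```

```text
34.8 [-0.809  0.415  1.653 -0.     1.078  0.492] [ 0.4432 -0.3037  0.2416] [ 0.9909  0.1345 -0.0014 -0.0019] F [ 0.18  0.77 -3.26] 0.0137 49.99951838515699
F [-0.407 -0.054 -4.185] sd [0.49 0.18 0.31] tau [ 2.1000e-02 -3.9327e+01 -1.7202e+01  1.0300e-01  2.4000e-02 -0.0000e+00] [0.008 0.224 0.096 0.001 0.007 0.   ]
cup_a [([0.433, 0.234, 0.007], 0.64), ([0.448, -0.307, 0.179], 0.63), ([0.616, 0.008, 0.083], 0.55)]
cup_a_mouth [([0.389, -0.321, 0.2], 0.86)]
cup_a_grip [([0.441, -0.308, 0.234], 0.82)]
```

Request:
apply_moves --series '[{"offset":[1.2,2.8,0],"rot":[0,0,6]},{"offset":[2.4,5.6,0],"rot":[0,0,12]},{"offset":[3.6,8.4,0],"rot":[0,0,18]},{"offset":[4.8,11.2,0],"rot":[0,0,24]},{"offset":[6,14,0],"rot":[0,0,30]},{"offset":[7.2,16.8,0],"rot":[0,0,36]},{"offset":[8.4,19.6,0],"rot":[0,0,42]},{"offset":[9.6,22.4,0],"rot":[0,0,48]},{"offset":[10.8,25.2,0],"rot":[0,0,54]},{"offset":[12,28,0],"rot":[0,0,60]},{"offset":[13.2,30.8,0],"rot":[0,0,66]},{"offset":[14.4,33.6,0],"rot":[0,0,72]},{"offset":[15.6,35.5,0],"rot":[0,0,77]},{"offset":[16.2,36.5,0],"rot":[0,0,79.5]},{"offset":[16.2,36.5,0],"rot":[0,0,79.5]},{"offset":[16.2,36.5,0],"rot":[0,0,79.5]}]'

```text
time: 36.8
position: [0.6058, 0.0595, 0.2432]
tool_rot: [0.676, 0.737, -0.001, -0.0]
ft_force: [0.0, -0.1, -4.2]
grip_width: 0.0138
grip_force: 50.0
```

Request:
apply_moves --series '[{"offset":[0.1,-0.7,-0.6],"rot":[7.5,0.6,0]},{"offset":[0.2,-1.3,-1.2],"rot":[14.9,1.3,0]},{"offset":[0.25,-2.1,-1.2],"rot":[22.4,1.9,0]},{"offset":[0.3,-2.9,-1.3],"rot":[29.9,2.6,0]},{"offset":[0.4,-3.8,-1.8],"rot":[37.4,3.2,0]},{"offset":[0.5,-4.7,-2.4],"rot":[44.8,3.9,0]},{"offset":[0.55,-5.6,-3.1],"rot":[52.3,4.5,0]},{"offset":[0.6,-6.5,-3.9],"rot":[59.8,5.2,0]},{"offset":[0.7,-7.4,-4.7],"rot":[67.2,5.8,0]},{"offset":[0.8,-8.2,-5.4],"rot":[74.7,6.5,0]},{"offset":[0.8,-8.2,-5.4],"rot":[74.7,6.5,0]},{"offset":[0.8,-8.2,-5.4],"rot":[74.7,6.5,0]},{"offset":[0.8,-8.2,-5.4],"rot":[74.7,6.5,0]},{"offset":[0.8,-8.2,-5.4],"rot":[74.7,6.5,0]},{"offset":[0.8,-8.2,-5.4],"rot":[74.7,6.5,0]}]'

```text
time: 38.3
position: [0.6147, -0.0212, 0.1916]
tool_rot: [0.536, 0.586, 0.411, -0.447]
ft_force: [-0.2, 0.2, -2.5]
grip_width: 0.0133
grip_force: 50.0
```

```bash
python3 -c "
from h import *
st();weigh(4)"
```

```text
38.3 [-0.59   0.956  1.351  0.897  1.846 -0.93 ] [ 0.6147 -0.0212  0.1916] [ 0.5359  0.5865  0.4109 -0.4473] F [-0.23  0.23 -2.53] 0.0133 49.9994296208024
F [ 0.179 -0.136 -2.534] sd [0.65 0.49 0.24] tau [-1.8000e-02 -5.3879e+01 -9.7100e+00  2.4950e+00  3.4940e+00  3.7000e-02] [0.054 0.101 0.009 0.003 0.006 0.   ]
```

Request:
apply_moves --series '[{"offset":[1.2,0,0],"rot":[0,0,0]},{"offset":[-1.2,0,0],"rot":[0,0,0]},{"offset":[1.2,0,0],"rot":[0,0,0]},{"offset":[-1.2,0,0],"rot":[0,0,0]},{"offset":[1.2,0,0],"rot":[0,0,0]},{"offset":[-1.2,0,0],"rot":[0,0,0]},{"offset":[1.2,0,0],"rot":[0,0,0]},{"offset":[-1.2,0,0],"rot":[0,0,0]},{"offset":[0,0,2],"rot":[0,0,0]},{"offset":[0,0,0],"rot":[0,0,0]},{"offset":[0,0,2],"rot":[0,0,0]},{"offset":[0,0,0],"rot":[0,0,0]},{"offset":[0,0,2],"rot":[0,0,0]},{"offset":[0,0,0],"rot":[0,0,0]},{"offset":[0,0,0],"rot":[0,0,0]},{"offset":[0,0,0],"rot":[0,0,0]},{"offset":[0,0,0],"rot":[0,0,0]},{"offset":[0,0,0],"rot":[0,0,0]},{"offset":[0,0,0],"rot":[0,0,0]}]'

```text
time: 40.4
position: [0.6145, -0.0219, 0.19]
tool_rot: [0.536, 0.585, 0.411, -0.449]
ft_force: [-0.3, 0.4, -2.1]
grip_width: 0.0135
grip_force: 50.0
```

```bash
python3 -c "
from h import *
weigh(6)"
```

```text
F [-0.247  0.429 -2.843] sd [0.41 0.26 0.34] tau [-1.0000e-03 -5.3819e+01 -9.6500e+00  2.4910e+00  3.5020e+00  3.6000e-02] [0.001 0.006 0.003 0.001 0.    0.   ]
```

Request:
apply_moves --series '[{"offset":[1.2,0,0],"rot":[0,0,0]},{"offset":[-1.2,0,0],"rot":[0,0,0]},{"offset":[1.2,0,0],"rot":[0,0,0]},{"offset":[-1.2,0,0],"rot":[0,0,0]},{"offset":[1.2,0,0],"rot":[0,0,0]},{"offset":[-1.2,0,0],"rot":[0,0,0]},{"offset":[0,0,2],"rot":[0,0,0]},{"offset":[0,0,0],"rot":[0,0,0]},{"offset":[0,0,2],"rot":[0,0,0]},{"offset":[0,0,0],"rot":[0,0,0]},{"offset":[0,0,2],"rot":[0,8,0]},{"offset":[0,0,2],"rot":[0,0,0]},{"offset":[0,0,2],"rot":[0,-8,0]},{"offset":[0,0,2],"rot":[0,0,0]},{"offset":[0,0,0],"rot":[0,0,0]},{"offset":[0,0,0],"rot":[0,0,0]},{"offset":[0,0,0],"rot":[0,0,0]},{"offset":[0,0,0],"rot":[0,0,0]},{"offset":[0,0,0],"rot":[0,0,0]},{"offset":[0,0,0],"rot":[0,0,0]}]'

```text
time: 42.7
position: [0.6145, -0.0219, 0.1898]
tool_rot: [0.536, 0.585, 0.411, -0.448]
ft_force: [0.5, -0.7, -2.3]
grip_width: 0.0137
grip_force: 50.0
```

```bash
python3 -c "
from h import *
weigh(6);st()"
```

```text
F [-0.191 -0.139 -3.148] sd [0.41 0.47 0.3 ] tau [-3.0000e-03 -5.3755e+01 -9.6440e+00  2.4890e+00  3.4980e+00  3.5000e-02] [0.    0.04  0.006 0.001 0.001 0.001]
43.0 [-0.591  0.96   1.351  0.898  1.847 -0.93 ] [ 0.6144 -0.0219  0.1897] [ 0.5362  0.5849  0.4113 -0.4486] F [ 0.07 -0.85 -3.27] 0.0136 49.99955842271447
```

Request:
apply_moves --series '[{"offset":[0,0,0],"rot":[0,8,0]},{"offset":[0,0,1],"rot":[0,16,0]},{"offset":[0,0,0],"rot":[0,8,0]},{"offset":[0,0,0],"rot":[0,0,0]},{"offset":[0,0,0],"rot":[0,-8,0]},{"offset":[0,0,1],"rot":[0,-16,0]},{"offset":[0,0,0],"rot":[0,-8,0]},{"offset":[0,0,0],"rot":[0,0,0]},{"offset":[0.5,0,2.5],"rot":[0,0,0]},{"offset":[0,0,0],"rot":[0,0,0]},{"offset":[-0.5,0,2.5],"rot":[0,0,0]},{"offset":[0,0,0],"rot":[0,0,0]},{"offset":[1.4,0,0],"rot":[0,0,0]},{"offset":[-1.4,0,0],"rot":[0,0,0]},{"offset":[1.4,0,0],"rot":[0,0,0]},{"offset":[-1.4,0,0],"rot":[0,0,0]},{"offset":[0,0,0],"rot":[0,0,0]},{"offset":[0,0,0],"rot":[0,0,0]},{"offset":[0,0,0],"rot":[0,0,0]},{"offset":[0,0,0],"rot":[0,0,0]}]'

```text
time: 45.0
position: [0.6143, -0.022, 0.1896]
tool_rot: [0.536, 0.585, 0.411, -0.449]
ft_force: [-0.0, -0.3, -2.3]
grip_width: 0.0135
grip_force: 50.0
```

```bash
python3 -c "
from h import *
weigh(8);st()"
```

```text
F [-0.132  0.083 -2.778] sd [0.46 0.38 0.28] tau [ 7.0000e-03 -5.3785e+01 -9.6450e+00  2.4880e+00  3.5000e+00  3.5000e-02] [0.006 0.002 0.009 0.    0.    0.   ]
45.4 [-0.591  0.96   1.351  0.898  1.847 -0.93 ] [ 0.6144 -0.0219  0.1896] [ 0.5362  0.5848  0.4112 -0.4487] F [-0.25 -0.64 -2.99] 0.0138 49.999233009293675
```

Request:
apply_moves --series '[{"offset":[-0.1,0.8,0.7],"rot":[-7.5,-0.7,0]},{"offset":[-0.2,1.7,1.5],"rot":[-14.9,-1.3,0]},{"offset":[-0.25,2.6,2.3],"rot":[-22.4,-2,0]},{"offset":[-0.3,3.5,3],"rot":[-29.9,-2.6,0]},{"offset":[-0.4,4.4,3.6],"rot":[-37.3,-3.3,0]},{"offset":[-0.5,5.3,4.1],"rot":[-44.8,-3.9,0]},{"offset":[-0.55,6.1,4.2],"rot":[-52.3,-4.6,0]},{"offset":[-0.6,6.9,4.2],"rot":[-59.8,-5.2,0]},{"offset":[-0.7,7.5,4.8],"rot":[-67.2,-5.9,0]},{"offset":[-0.8,8.2,5.4],"rot":[-74.7,-6.5,0]},{"offset":[-0.8,11,6],"rot":[-74.7,-6.5,0]},{"offset":[-0.8,14,6],"rot":[-74.7,-6.5,0]},{"offset":[-0.8,17,6],"rot":[-74.7,-6.5,0]},{"offset":[-0.8,17,6],"rot":[-74.7,-6.5,0]},{"offset":[-0.8,17,6],"rot":[-74.7,-6.5,0]}]'

```text
time: 46.9
position: [0.605, 0.1489, 0.2491]
tool_rot: [0.675, 0.738, -0.001, -0.001]
ft_force: [0.1, 0.2, -3.0]
grip_width: 0.0139
grip_force: 50.0
```

```bash
python3 - <<'E'
from h import *
st();im=snap('top','t3.png')[:,:,::-1]
for q in ('nut_a1',): print([(np.round(d['centre'],3).tolist(),round(d['conf'],2)) for d in nets.spot_point('top',q)])
s=snap('side','s4.png')[:,:,::-1]
for q in ('nut_a1',): print([(np.round(d['centre'],3).tolist(),round(d['conf'],2)) for d in nets.spot_point('side',q)])
a=cv2.resize(im[110:210,180:270],(540,600),interpolation=cv2.INTER_CUBIC)
cv2.imwrite('pics/c4.png',a)
E
```

```text
46.9 [ 6.200e-02  5.210e-01  1.431e+00  1.000e-03  1.193e+00 -2.600e-02] [0.605  0.1489 0.2491] [ 0.6753  0.7375 -0.0009 -0.0012] F [ 0.08  0.24 -2.99] 0.0139 49.999314257875085
[([0.636, -0.002, 0.016], 0.46), ([0.609, 0.012, 0.02], 0.43)]
[]
```

View pics/c4.png

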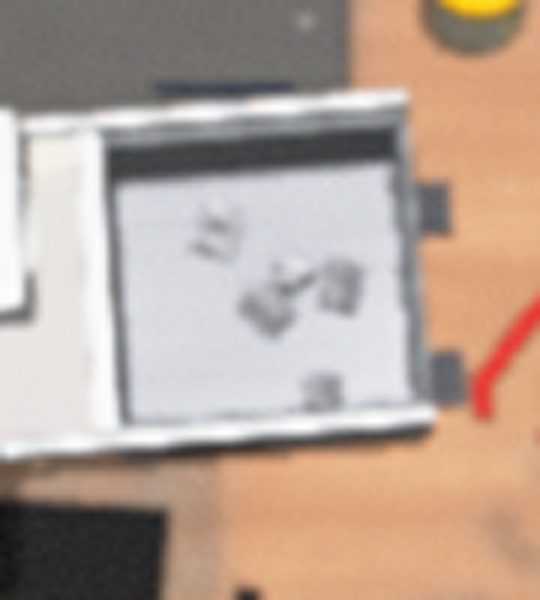

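The crop shows nuts at crop px (220,235), (340,285) and (325,390), plus a clump at (270,300)/(300,270), so the count is uncertain. To check for a nut still in the cup, I'll compare level-pose torques before and after tipping the mouth up. A loose nut would slide and change tau4 by about 0.035 Nm.

Request:
apply_moves --series '[{"offset":[0,0,0],"rot":[0,0,0]},{"offset":[0,0,0],"rot":[0,0,0]},{"offset":[0,0,0],"rot":[0,0,0]},{"offset":[0,0,0],"rot":[0,0,0]},{"offset":[0,0,0],"rot":[0,0,0]}]'

```text
time: 47.6
position: [0.6064, 0.148, 0.2495]
tool_rot: [0.676, 0.737, -0.0, -0.0]
ft_force: [-0.8, -0.1, -3.4]
grip_width: 0.014
grip_force: 50.0
```

```bash
python3 -c "
from h import *
weigh(4);st()"
```

```text
F [-0.249 -0.092 -2.242] sd [0.37 0.62 0.37] tau [-3.6000e-02 -4.5574e+01 -1.8744e+01  7.8000e-02  4.0000e-02  0.0000e+00] [0.01  0.001 0.    0.    0.    0.   ]
47.8 [ 0.061  0.521  1.429 -0.     1.191 -0.026] [0.6064 0.1481 0.2495] [ 0.6758  0.7371 -0.     -0.    ] F [-0.28  0.47 -2.47] 0.0134 49.99920168891549
```

Request:
apply_moves --series '[{"offset":[0,0,1],"rot":[-8,0,0]},{"offset":[0,0,2],"rot":[-16,0,0]},{"offset":[0,0,3],"rot":[-24,0,0]},{"offset":[0,0,4],"rot":[-32,0,0]},{"offset":[0,0,4],"rot":[-40,0,0]},{"offset":[1,0,4],"rot":[-45,0,0]},{"offset":[-1,0,4],"rot":[-45,0,0]},{"offset":[0,0,4],"rot":[-45,0,0]},{"offset":[0,0,4],"rot":[-45,0,0]},{"offset":[0,0,4],"rot":[-37,0,0]},{"offset":[0,0,4],"rot":[-29,0,0]},{"offset":[0,0,3],"rot":[-21,0,0]},{"offset":[0,0,2],"rot":[-13,0,0]},{"offset":[0,0,1],"rot":[-5,0,0]},{"offset":[0,0,0],"rot":[0,0,0]},{"offset":[0,0,0],"rot":[0,0,0]},{"offset":[0,0,0],"rot":[0,0,0]},{"offset":[0,0,0],"rot":[0,0,0]},{"offset":[0,0,0],"rot":[0,0,0]},{"offset":[0,0,0],"rot":[0,0,0]}]'

```text
time: 49.8
position: [0.6065, 0.1491, 0.2498]
tool_rot: [0.675, 0.738, 0.0, 0.0]
ft_force: [0.1, 0.5, -3.3]
grip_width: 0.0137
grip_force: 50.0
```

```bash
python3 -c "
from h import *
vision.camera('side');vision.camera('side');vision.camera('side');weigh(4);st()"
```

```text
F [-0.174 -0.67  -3.193] sd [0.71 0.4  0.57] tau [ 7.1000e-02 -4.5599e+01 -1.8757e+01  8.1000e-02  4.0000e-02  1.0000e-03] [0.004 0.007 0.007 0.001 0.    0.   ]
50.1 [ 0.061  0.521  1.429 -0.     1.191 -0.026] [0.6064 0.1482 0.2495] [ 6.758e-01  7.371e-01 -1.000e-04  0.000e+00] F [-1.25 -0.29 -3.54] 0.014 49.99936809763312
```

Tau4 is unchanged (0.078 to 0.081), so cup A is empty. Now I'll place it on the mat at (0.438,0.121).

Request:
apply_moves --series '[{"offset":[-1.4,-0.2,0],"rot":[0,0,-7.5]},{"offset":[-2.8,-0.4,0],"rot":[0,0,-15]},{"offset":[-4.2,-0.6,0],"rot":[0,0,-22.5]},{"offset":[-5.6,-0.8,0],"rot":[0,0,-30]},{"offset":[-7,-1,0],"rot":[0,0,-37.5]},{"offset":[-8.4,-1.2,0],"rot":[0,0,-45]},{"offset":[-9.8,-1.4,0],"rot":[0,0,-52.5]},{"offset":[-11.2,-1.7,0],"rot":[0,0,-60]},{"offset":[-12.6,-2,0],"rot":[0,0,-67.5]},{"offset":[-14,-2.3,0],"rot":[0,0,-75]},{"offset":[-15.4,-2.5,0],"rot":[0,0,-82.5]},{"offset":[-16.8,-2.7,0],"rot":[0,0,-90]},{"offset":[-16.8,-2.7,0],"rot":[0,0,-97.5]},{"offset":[-16.8,-2.7,-4],"rot":[0,0,-98]},{"offset":[-16.8,-2.7,-8],"rot":[0,0,-98]},{"offset":[-16.8,-2.7,-12],"rot":[0,0,-98]},{"offset":[-16.8,-2.7,-14.6],"rot":[0,0,-98]},{"offset":[-16.8,-2.7,-14.6],"rot":[0,0,-98]},{"offset":[-16.8,-2.7,-14.6],"rot":[0,0,-98]}]'

```text
time: 52.05
position: [0.439, 0.1211, 0.1038]
tool_rot: [1.0, -0.027, 0.0, -0.0]
ft_force: [-0.0, -0.4, -2.6]
grip_width: 0.0136
grip_force: 50.0
```

```bash
python3 -c "
from h import *
st();cups()"
```

```text
52.0 [0.023 0.556 1.975 0.    0.611 1.647] [0.439  0.1211 0.1038] [ 9.996e-01 -2.660e-02  1.000e-04 -0.000e+00] F [-0.05 -0.38 -2.59] 0.0136 49.99933811835945
top cup_a [([0.441, 0.12, 0.042], 0.83), ([0.435, -0.429, -0.0], 0.45)]
top cup_a_grip [([0.438, 0.12, 0.102], 0.63)]
top cup_a_mouth [([0.378, 0.124, 0.058], 0.6)]
side cup_a [([0.444, 0.122, 0.04], 0.77), ([0.432, 0.234, 0.003], 0.64), ([0.62, 0.009, 0.084], 0.38)]
side cup_a_grip [([0.436, 0.123, 0.097], 0.75), ([0.602, -0.141, -0.002], 0.15)]
side cup_a_mouth []
```

Request:
apply_moves --series '[{"offset":[0,0,-1.5],"rot":[0,0,0]},{"offset":[0,0,-2.6],"rot":[0,0,0]},{"offset":[0,0,-3.2],"rot":[0,0,0]},{"offset":[0,0,-3.5],"rot":[0,0,0]},{"offset":[0,0,-3.65],"rot":[0,0,0]},{"offset":[0,0,-3.7],"rot":[0,0,0]},{"offset":[0,0,-3.7],"rot":[0,0,0]}]'

```text
time: 53.15
position: [0.4386, 0.1211, 0.0667]
tool_rot: [1.0, -0.027, 0.0, -0.0]
ft_force: [-0.0, 0.4, -3.2]
grip_width: 0.0137
grip_force: 50.0
```

Request:
apply_moves --series '[{"offset":[0,0,0],"rot":[0,0,0]},{"offset":[0,0,0],"rot":[0,0,0]},{"offset":[0,0,0],"rot":[0,0,0]},{"offset":[0,0,0],"rot":[0,0,0]},{"offset":[0,0,0],"rot":[0,0,0]},{"offset":[0,0,0],"rot":[0,0,0]},{"offset":[0,0,3],"rot":[0,0,0]},{"offset":[0,0,7],"rot":[0,0,0]},{"offset":[0,0,11],"rot":[0,0,0]},{"offset":[0,0,15],"rot":[0,0,0]},{"offset":[0,-4,15],"rot":[0,0,0]},{"offset":[0,-8,15],"rot":[0,0,0]},{"offset":[0,-12,15],"rot":[0,0,0]},{"offset":[0,-16,15],"rot":[0,0,0]},{"offset":[0,-20,15],"rot":[0,0,0]},{"offset":[0,-24,15],"rot":[0,0,0]},{"offset":[0,-24,15],"rot":[0,0,0]}]' --hand 1

```text
time: 54.85
position: [0.4396, -0.1237, 0.2168]
tool_rot: [1.0, -0.029, 0.001, 0.001]
ft_force: [1.1, -0.1, 0.0]
grip_width: 0.0873
grip_force: 0.0
```

```bash
python3 - <<'E'
from h import *
st();im=snap('top','t5.png')[:,:,::-1]
print([(np.round(d['centre'],3).tolist(),round(d['conf'],2)) for d in nets.spot_point('top','cup_a')],[(np.round(d['centre'],3).tolist(),round(d['conf'],2)) for d in nets.spot_point('top','nut_a1')])
im=snap('side','s5.png')[:,:,::-1]
print([(np.round(d['centre'],3).tolist(),round(d['conf'],2)) for d in nets.spot_point('side','cup_a')])
a=cv2.resize(cv2.imread('pics/t5.png')[115:250,115:265],(660,594),interpolation=cv2.INTER_CUBIC);cv2.imwrite('pics/c5.png',a)
E
```

```text
54.9 [-5.190e-01  3.440e-01  1.874e+00 -1.000e-03  9.190e-01  1.111e+00] [ 0.4396 -0.1237  0.2168] [ 0.9996 -0.0293  0.0014  0.0014] F [ 1.15 -0.08  0.03] 0.0873 0.0
[([0.434, 0.24, 0.006], 0.89)] [([0.638, -0.006, 0.017], 0.54), ([0.61, 0.009, 0.022], 0.45)]
[([0.442, 0.122, -0.0], 0.91), ([0.379, 0.122, 0.023], 0.66), ([0.431, 0.234, 0.003], 0.48)]
```

View pics/c5.png

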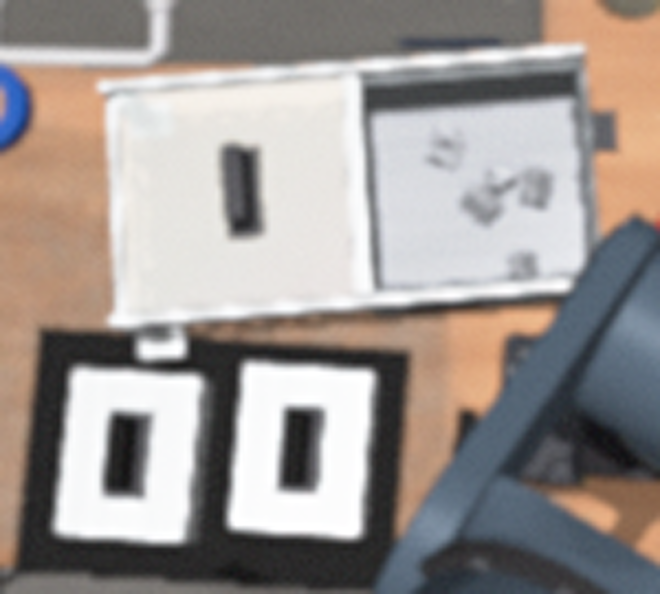

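The crop shows both cups on their bases well inside the mat, at crop px (130,455) and (300,450), and the nuts in the hopper. Next I'll shut the guard.

Request:
apply_moves --series '[{"offset":[2,3.5,0],"rot":[0,0,1]},{"offset":[4,7,0],"rot":[0,0,2]},{"offset":[6,10.5,0],"rot":[0,0,3]},{"offset":[8,14,0],"rot":[0,0,4]},{"offset":[10,17.5,0],"rot":[0,0,5]},{"offset":[12,21,0],"rot":[0,0,6]},{"offset":[14,24.5,0],"rot":[0,0,7]},{"offset":[16.4,27.9,0],"rot":[0,0,8.7]},{"offset":[16.4,27.9,-3],"rot":[0,0,8.7]},{"offset":[16.4,27.9,-5],"rot":[0,0,8.7]},{"offset":[16.4,27.9,-5],"rot":[0,0,8.7]},{"offset":[16.4,27.9,-8],"rot":[0,0,8.7]},{"offset":[16.4,27.9,-10],"rot":[0,0,8.7]},{"offset":[16.4,27.9,-10],"rot":[0,0,8.7]},{"offset":[16.4,27.9,-10],"rot":[0,0,8.7]}]'

```text
time: 56.6
position: [0.6026, 0.1607, 0.1175]
tool_rot: [0.999, 0.05, 0.0, -0.0]
ft_force: [0.0, -0.2, 0.4]
grip_width: 0.0873
grip_force: 0.0
```

Request:
apply_moves --series '[{"offset":[0,0,0],"rot":[0,0,0]},{"offset":[0,0,0],"rot":[0,0,0]},{"offset":[0,0,0],"rot":[0,0,0]},{"offset":[0,0,0],"rot":[0,0,0]},{"offset":[0,0,0],"rot":[0,0,0]},{"offset":[0,0,0],"rot":[0,0,0]},{"offset":[0,0,0],"rot":[0,0,0]},{"offset":[0,0,0],"rot":[0,0,0]},{"offset":[0,0,0],"rot":[0,0,0]},{"offset":[0,0,0],"rot":[0,0,0]},{"offset":[0,0,0],"rot":[0,0,0]},{"offset":[0,0,0],"rot":[0,0,0]},{"offset":[0,0,0],"rot":[0,0,0]}]' --hand 0 --newtons 15

```text
time: 57.9
position: [0.6028, 0.1559, 0.1164]
tool_rot: [0.999, 0.05, -0.0, 0.003]
ft_force: [0.1, -11.4, 0.0]
grip_width: 0.0144
grip_force: 15.0
```

Request:
apply_moves --series '[{"offset":[0.1,-1.2,0],"rot":[0,0,0]},{"offset":[0.2,-2.4,0],"rot":[0,0,0]},{"offset":[0.35,-3.6,0],"rot":[0,0,0]},{"offset":[0.45,-4.8,0],"rot":[0,0,0]},{"offset":[0.55,-6,0],"rot":[0,0,0]},{"offset":[0.7,-7.2,0],"rot":[0,0,0]},{"offset":[0.8,-8.4,0],"rot":[0,0,0]},{"offset":[0.9,-9.6,0],"rot":[0,0,0]},{"offset":[1.05,-10.8,0],"rot":[0,0,0]},{"offset":[1.15,-12,0],"rot":[0,0,0]},{"offset":[1.25,-13.2,0],"rot":[0,0,0]},{"offset":[1.4,-14.4,0],"rot":[0,0,0]},{"offset":[1.45,-15,0],"rot":[0,0,0]},{"offset":[1.45,-15.4,0],"rot":[0,0,0]},{"offset":[1.45,-15.7,0],"rot":[0,0,0]},{"offset":[1.45,-15.9,0],"rot":[0,0,0]},{"offset":[1.45,-15.9,0],"rot":[0,0,0]}]'

```text
time: 59.6
position: [0.617, 0.0061, 0.1163]
tool_rot: [0.999, 0.048, 0.001, -0.004]
ft_force: [3.3, 15.5, -4.1]
grip_width: 0.0137
grip_force: 15.0
```

Request:
apply_moves --series '[{"offset":[0,0,0],"rot":[0,0,0]},{"offset":[0,0,0],"rot":[0,0,0]},{"offset":[0,0.2,0],"rot":[0,0,0]},{"offset":[0,0.4,0],"rot":[0,0,0]},{"offset":[0,0.5,0],"rot":[0,0,0]},{"offset":[0,0.5,0],"rot":[0,0,0]},{"offset":[0,0.5,0],"rot":[0,0,0]},{"offset":[0,0.5,3],"rot":[0,0,0]},{"offset":[0,0.5,7],"rot":[0,0,0]},{"offset":[0,0.5,11],"rot":[0,0,0]},{"offset":[-4,0.5,14],"rot":[0,0,0]},{"offset":[-8,0.5,14],"rot":[0,0,0]},{"offset":[-8,-4,14],"rot":[0,0,0]},{"offset":[-8,-8,14],"rot":[0,0,0]},{"offset":[-8,-12,14],"rot":[0,0,0]},{"offset":[-8,-16,14],"rot":[0,0,0]},{"offset":[-8,-20,14],"rot":[0,0,0]},{"offset":[-8,-20,14],"rot":[0,0,0]}]' --hand 1

```text
time: 61.4
position: [0.5374, -0.2044, 0.2568]
tool_rot: [0.999, 0.047, 0.001, 0.002]
ft_force: [0.4, -0.7, -0.1]
grip_width: 0.0871
grip_force: 0.0
```

```bash
python3 - <<'E'
from h import *
st()
for c in ('top','side'):
    snap(c,c+'6.png')
    for q in ('guard_grip','cup_a'): print(c,q,[(np.round(d['centre'],3).tolist(),round(d['conf'],2)) for d in nets.spot_point(c,q)][:3])
a=cv2.imread('pics/side6.png')[110:340,180:400];cv2.imwrite('pics/c6.png',cv2.resize(a,(572,598),interpolation=cv2.INTER_CUBIC))
E
```

```text
61.4 [-0.557  0.445  1.549 -0.002  1.144  0.921] [ 0.5374 -0.2044  0.2568] [9.989e-01 4.670e-02 9.000e-04 1.700e-03] F [ 0.43 -0.66 -0.13] 0.0871 0.0
top guard_grip [([0.621, 0.009, 0.108], 0.71)]
top cup_a [([0.435, 0.244, 0.005], 0.63), ([0.443, 0.121, 0.006], 0.6)]
side guard_grip [([0.618, 0.009, 0.108], 0.71), ([0.615, 0.008, 0.086], 0.41), ([0.431, -0.437, -0.0], 0.34)]
side cup_a [([0.431, 0.235, 0.008], 0.93), ([0.443, 0.123, 0.004], 0.89)]
```

View pics/c6.png

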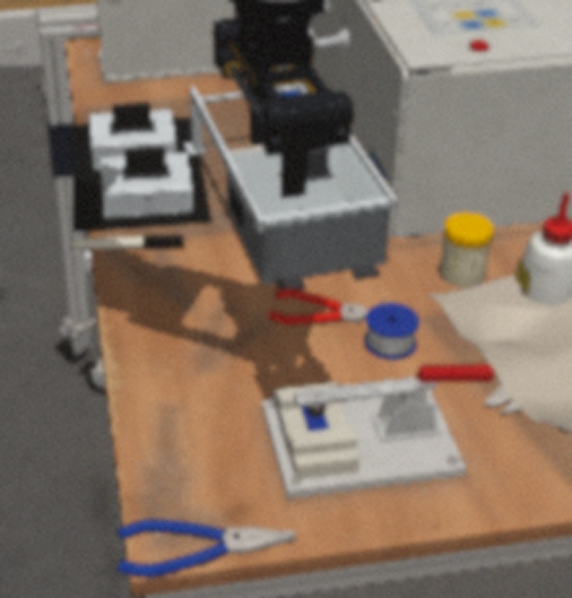

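View pics/top6.png

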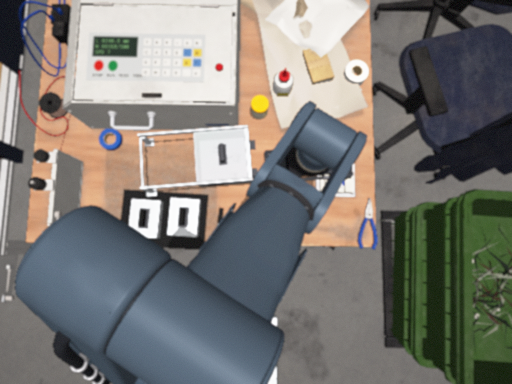

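The guard is fully shut, with its grip at top px (222,153). Both cups rest on the mat at (145,217) and (184,217), no nuts are on the table, and the cutter and pliers haven't moved.

```bash
python3 -c "
from h import *
print(hand_in())"
```

```text
the job is handed in; nothing more can be done
None
```

I handed the job in at about 62 s: both cups are empty and on their bases on the mat, the guard is fully shut, and the cutter and pliers are undisturbed; the emptiness rests on weight and torque readings, since I could make out only about five nuts in the hopper.

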